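# Unwedge the glue rack and lay the bottles in it

### The job

Clear the craft table: work the tight wooden wedge out of the bottle rack by rocking its crossbar from side to side (do not lift the rack or drag it about), put the wedge in the grey tray, and slide the rack's board fully open. Lay every white glue bottle on its side in a groove of the rack, one to a groove, with its foot to the sliding board and its cap to the low end board, then push the board back until it rests snug against the bottles' feet. Leave the bowl, the green bottle and the tape roll alone.

Things in the scene. Friction and masses are not known exactly. Their poses are not given: they have to be found in the camera images.
- rack: Bottle rack, wood on a steel base 270 (x) x 285 (y) mm, 5 kg, only standing on the table. Origin on its underside, z up, floor 10 thick. +y is its wedge end, -y its low end, where a board 40 tall has its inner face at y = -84. Three V-grooves along y, 85 apart in x, of slats under the bottles' bodies only (y = -20 to 65, tops 36 high).
- slot (a point): Middle of the mouth of the wedge's slot, 70 above the rack's underside, between the sliding board and the post (75 wide in x, 70 tall, rack y = 163 to 179) with its sprung rubber-faced shoe, which squeezes the wedge.
- groove0 (a point): Axis point of the first V-groove (x = -85 mm in the rack's frame, y = 0); a bottle lying in the groove has its axis here, 45 mm above the rack's underside. Axes as the rack's.
- groove1 (a point): Axis point of the middle V-groove (x = 0 mm in the rack's frame, y = 0); a bottle lying in the groove has its axis here, 45 mm above the rack's underside. Axes as the rack's.
- groove2 (a point): Axis point of the third V-groove (x = 85 mm in the rack's frame, y = 0); a bottle lying in the groove has its axis here, 45 mm above the rack's underside. Axes as the rack's.
- board (a joint): Sliding board across the grooves at the wedge end: metres of travel towards +y of the rack, 0 closed to 0.024 fully open (only once the wedge is out). 15 thick, top 64 above the rack's underside. Gap to the low end board 164 mm closed, 188 open; the bottles are 170 long, so snug against them it stands at 0.006. Slides with about 3 N and stays where left.
- board_handle (a point): Gripping point of the board's upright round peg (14 in diameter, 95 long), 80 mm to +x of the rack's middle, on the peg's axis; 143 above the rack's underside, 16 below the peg's top.
- wedge: Wooden wedge jammed thin end down between sliding board and post. Origin on its underside, middle of the flat face against the board; z up, y towards the post. 38 wide (x), 30 thick at the foot, 40 thick 60 mm higher, then a 22 mm neck and a crossbar; 111 tall, 90 g. It starts 12 above the rack's underside; once risen about 32 mm it is loose.
- wedge_bar (a point): Centre of the wedge's round crossbar: 26 in diameter, 44 long along the wedge's y, 98 above its underside. Gripped across (along x) the wedge can pivot on it. A straight pull lifts the rack (at about 45 N); swinging the bar 8 to 10 mm each way along x lets the wedge climb about 1 mm a swing under a light lift of 10 to 15 N.
- tray: Grey open tray, loose on the table, outside 150 x 150, 30 tall, walls and floor 6 thick, 0.6 kg. Origin at the centre of its underside.
- bowl: Dark bowl, 120 across, 60 tall; bystander. Origin at its underside.
- liner: Slim green bottle, 32 across, 100 tall; bystander. Origin at its underside.
- tape: Roll of paper tape lying flat, 90 across, 24 tall; bystander. Origin at its underside.
- bottle1_mid (a point): White plastic glue bottle, upright on the table; two or three are present. Body 60 in diameter, 112 tall; short shoulder; grey cap 34 in diameter from 128 to the top at 170 mm; about 0.3 kg. This point: on its axis half-way up, 85 above its foot; z points from foot to cap.
- bottle1_cap (a point): Middle of bottle 1's cap, on the axis, 149 above its foot; z points from foot to cap.
- bottle1: The same bottle 1: origin at the centre of its foot, z from foot to cap.
- bottle2_mid (a point): White plastic glue bottle, upright on the table; two or three are present. Body 60 in diameter, 112 tall; short shoulder; grey cap 34 in diameter from 128 to the top at 170 mm; about 0.3 kg. This point: on its axis half-way up, 85 above its foot; z points from foot to cap.
- bottle2_cap (a point): Middle of bottle 2's cap, on the axis, 149 above its foot; z points from foot to cap.
- bottle2: The same bottle 2: origin at the centre of its foot, z from foot to cap.
- bottle3_mid (a point): White plastic glue bottle, upright on the table; two or three are present. Body 60 in diameter, 112 tall; short shoulder; grey cap 34 in diameter from 128 to the top at 170 mm; about 0.3 kg. This point: on its axis half-way up, 85 above its foot; z points from foot to cap.
- bottle3_cap (a point): Middle of bottle 3's cap, on the axis, 149 above its foot; z points from foot to cap.
- bottle3: The same bottle 3: origin at the centre of its foot, z from foot to cap.

How it is judged:
On the way, in this order (a step that is already met when the one before it is completed fails the run):
1. the wedge is drawn up out of its slot (z of wedge in the frame of rack above 0.06 m), for 0.05 s.
2. the board is slid open (value of joint board above 0.018 m), for 0.2 s.
At the end, for the whole second after the job is handed in: Every bottle present lies in a groove: middle within 20 mm of the groove's point, axis within 7 degrees, cap to the low end board; the board is against their feet (0.003 to 0.0095); the wedge's foot is inside the tray (it may stand, lie or lean on the rim); all at rest (angle between the z axis of each of bottle1_mid, bottle2_mid, bottle3_mid and the y axis of rack, either way round below 0.12 rad and (distance between bottle1_mid and groove0 below 0.02 m or distance between bottle1_mid and groove1 below 0.02 m or distance between bottle1_mid and groove2 below 0.02 m) and z of each of bottle1_mid, bottle2_mid, bottle3_mid in the frame of rack below 0.052 m and y of each of bottle1_cap, bottle2_cap, bottle3_cap in the frame of rack below -0.04 m and (distance between bottle2_mid and groove0 below 0.02 m or distance between bottle2_mid and groove1 below 0.02 m or distance between bottle2_mid and groove2 below 0.02 m) and (distance between bottle3_mid and groove0 below 0.02 m or distance between bottle3_mid and groove1 below 0.02 m or distance between bottle3_mid and groove2 below 0.02 m) and value of joint board between 0.003 and 0.0095 m and x of wedge_bar in the frame of tray between -0.115 and 0.115 m and y of wedge_bar in the frame of tray between -0.115 and 0.115 m and z of wedge_bar in the frame of tray below 0.125 m and x of wedge in the frame of tray between -0.072 and 0.072 m and y of wedge in the frame of tray between -0.072 and 0.072 m and z of wedge in the frame of tray below 0.05 m and linear speed of each of tray, wedge, bottle1, bottle2, bottle3 below 0.02 m/s); the robot touches nothing.
It fails at once if the rack is lifted off the table (8 mm at its middle) (height (world z) of rack above 0.008 m).
It fails at once if the rack is dragged more than 60 mm (distance of rack from where it was at the start of the episode above 0.06 m).
It fails at once if the bowl is disturbed (distance of bowl from where it was at the start of the episode above 0.03 m).
It fails at once if the liner is disturbed (distance of liner from where it was at the start of the episode above 0.03 m).
It fails at once if the tape is disturbed (distance of tape from where it was at the start of the episode above 0.03 m).
Of bottle1, bottle2, bottle3 only 2 to 3 are there at a start; the rules pass over those that are not, and their reading is None.
At some moment in a run one of tray may be knocked a few centimetres aside while the robot is not near it.
It also fails if it takes over 210 s, if anything falls off the work surface, if the arm or the gripper's body presses on something with over 40 N, if the wrist force passes 120 N, or if a joint passes its speed limit or range.

### The arm

A 6-joint arm with a two-finger parallel gripper is mounted at the origin on the work surface. World frame = base frame: x ahead of the robot, y to its left, z up, the work surface at z = 0. Lengths are in m, angles in rad, forces in N, time in s.
With the tool pointing down it reaches from about 0.25 to 0.775 m from the base axis. Payload 4 kg.
Tool frame: the origin (TCP) lies on the centre line of the jaws, within the pads' length; the fingertips stand 17 mm ahead of it and the grasp point (between the pads) lies 2 mm behind it; z points along the fingers, y is the line along which they close (so a half turn about z gives the same grasp; the last joint's range is limited). The gripper opens to 94 mm and grips with 3 to 60 N. Pads are 16 mm wide; open, the fingers measure 119 mm over their backs; the gripper's body (75 mm by 177 mm) begins 78 mm behind the grasp point.
Start: joints at [1.092, 0.087, 1.371, -0, 1.684, -0.103], TCP at [0.202, 0.512, 0.223] pointing down, gripper open.
Joint ranges: [-3.1, 3.1], [-0.76, 2.03], [0.27, 2.55], [-1.08, 4.22], [0.17, 2.65], [-2.57, 2.57]. Speed limits (rad/s): [2.79, 2.79, 3.14, 3.14, 3.14, 3.14].

### API

Orientations are given as [roll, pitch, yaw] about the fixed x, y, z axes, in that order (R = Rz(yaw) Ry(pitch) Rx(roll)).
In Python, from bench import robot gives the robot as it stands.
- The arm moves only by the tool servo_tool, never from a script. Its argument "plan" is a list of rows, each a list of 7 numbers: the shift along the tool's x, y, z normalised to -1 to 1, where 1 is 0.1 m, then the turn, a rotation vector about the tool's x, y, z normalised to -1 to 1, where 1 is pi/2 rad, then the finger opening in mm, from 0 to 94. In form: [[x, y, z, ax, ay, az, gripper], ...]. A call has 1 to 12 rows; each row is the pose to reach, as a shift and turn from the pose commanded when the call began, along the tool's axes at that moment; what a row does not reach only later rows make up. A row lasts 1/12 s, in which the tool goes at most 41.7 mm and 7.16 degrees, less where a joint would pass 70% of its speed; a pose out of reach is approached as far as the arm can. A call with a number of a shift or a turn outside -1 to 1 is refused whole. A call with a gripper value outside its range is refused whole. The fingers move at their own pace and stop on an object; the grip force is fixed at half the most. Time passes only in rows, so rows that repeat a pose let the fingers close. It gives the time, the measured TCP pose, the force, the opening and the grip force at its end, in the units of the state.
- robot.get_obs(): the state, without advancing time (a new reading comes with each control period).
- robot.snapshot(name): name is "side" or "top" or "wrist"; returns the picture (400x640x3 uint8, red, green, blue); there is no depth.
- robot.camera_params(name): a dict with "camera_matrix" (3x3 intrinsics, pixels), "distortion" ([k1, k2, p1, p2, k3] as OpenCV has them; the pictures are not rectified), "rvec" (rotation vector, rad) and "tvec" (3), from world to camera coordinates, as OpenCV has them; the wrist camera has in their place "tool_from_camera" (4x4, takes a point from camera to tool coordinates, whose origin is the TCP and whose axes are the flange's). Camera axes: x right, y down, z forward; pixel columns grow to the right and rows downward; lengths in m; the calibration is good to about 2 mm. A picture is of the moment at which its call begins: read the wrist's pose just before it. camera_params takes no time and is no camera call.
- robot.close_job(): hands the job in; it is judged then, once.
Trained networks look in the newest picture that a camera, given by its name, has taken for a name from the list of things; names that differ only in an ending like _2 or _b are one class to them, and where a whole thing is asked for, a point or a joint stands for the part that bears it (a point fixed in the world has none). Each returns a list of dicts, best first, with "conf" (0 to 1); they miss things now and then, are a little off and sometimes report something else, mostly with a low value. They report only what shows in the picture. A call takes as long as a camera call.
- robot.find_in(thing, camera): "extent" ([centre column, centre row, width, height] in pixels, round what is visible of it).
The state is a dict: "time": time; "joint_positions": joint angles; "qvel": joint speeds; "joint_torque": joint torques, N m; "tool_pos": TCP position; "ee_rot": TCP orientation; "wrist_force": force on the tool from outside, world axes, zero at the start; "wrist_torque": the same for the moment, N m; "width": finger opening in m; "finger_force": force on a finger pad.
Only numpy, scipy, OpenCV 4.12 (cv2) and the standard library are available. Lean on these libraries where they do the work, as an engineer would, in place of code of your own. Each camera call takes 0.05 s, during which the arm holds its last target. There are 200 camera calls.

## Working session

There is one attempt and no reset: what is moved stays moved. The work goes in short steps, Python scripts to look and compute and a tool call to move; the robot and the scene stay as the last step left them, time stands still between calls to the robot, and variables do not carry over. Pictures are saved under pics/ and viewed, at most 14 in all, crops included, and the job is handed in when it is done.

Besides the shell and the picture viewer there is one more tool, called as a command line: name --pt "numbers of a row" for each row, then --argument value for the rest. servo_tool: Moves the arm, as the interface text tells. Scaled input: -1 to 1 covers 0.1 m each way for a shift and pi/2 rad each way for a turn. Its arguments: {"type":"object","properties":{"plan":{"type":"array","items":{"type":"array","items":{"type":"number"}}}},"required":["plan"]}

```bash
mkdir -p pics; ls; python3 - <<'E'
from bench import robot
import cv2
print(robot.get_obs())
for n in ("top","side"):
    im=robot.snapshot(n); cv2.imwrite(f"pics/{n}0.png",im[:,:,::-1]); 
    p=robot.camera_params(n); print(n,{k:v for k,v in p.items()})
    for t in ["rack","wedge","wedge_bar","board_handle","tray","bowl","liner","tape","bottle1","bottle1_cap"]:
        print(t,[(round(d["conf"],2),[round(float(x)) for x in d["extent"]]) for d in robot.find_in(t,n)][:4])
print(robot.camera_params("wrist"))
E
```

```text
pics
{'time': 0.0, 'joint_positions': array([ 1.09190529e+00,  8.79165810e-02,  1.37226075e+00, -1.03890139e-05,
        1.68362378e+00, -1.03132507e-01]), 'qvel': array([ 0.00073079, -0.00050306,  0.00110616, -0.00020025, -0.00164056,
       -0.00113621]), 'joint_torque': array([-7.58355745e-04, -3.40171766e+01, -3.02432334e+01,  7.17326417e-02,
        3.29788565e-02, -1.68277552e-04]), 'tool_pos': array([0.20161725, 0.51114495, 0.22132187]), 'ee_rot': array([-3.13939487e+00, -2.17089630e-04,  2.76583272e+00]), 'wrist_force': array([ 0.33173056,  0.86242296, -0.50740876]), 'wrist_torque': array([ 0.03068794,  0.01168358, -0.03326889]), 'finger_force': 0.0, 'width': 0.0938610047439428}
top {'camera_matrix': array([[499.04784488,   0.        , 308.44122708],
       [  0.        , 499.04784488, 195.92997359],
       [  0.        ,   0.        ,   1.        ]]), 'distortion': array([-0.10522952,  0.        ,  0.        ,  0.        ,  0.        ]), 'rvec': array([ 2.10504122, -2.15973957,  0.1374546 ]), 'tvec': array([6.03557637e-04, 6.08775898e-01, 1.58052373e+00])}
rack [(0.76, [351,
[... 1315 characters left out ...]
1, 32])]
bottle1_cap [(0.78, [327, 340, 34, 59]), (0.28, [381, 362, 33, 56])]
{'camera_matrix': array([[350.56527043,   0.        , 324.86274799],
       [  0.        , 350.56527043, 195.32273453],
       [  0.        ,   0.        ,   1.        ]]), 'distortion': array([-0.04170242,  0.        ,  0.        ,  0.        ,  0.        ]), 'tool_from_camera': array([[-6.27257549e-04, -9.62480073e-01, -2.71351645e-01,
         7.83143928e-02],
       [ 9.99998885e-01, -2.35982593e-04, -1.47457483e-03,
         2.35941460e-04],
       [ 1.35521463e-03, -2.71352268e-01,  9.62479148e-01,
        -1.61751880e-01],
       [ 0.00000000e+00,  0.00000000e+00,  0.00000000e+00,
         1.00000000e+00]])}
```

```bash
python3 - <<'E'
import cv2
t=cv2.imread("pics/top0.png")[110:300,150:460]; s=cv2.imread("pics/side0.png")[120:400,180:460]
cv2.imwrite("pics/t1.png",cv2.resize(t,None,fx=2.5,fy=2.5,interpolation=cv2.INTER_CUBIC))
cv2.imwrite("pics/s1.png",cv2.resize(s,None,fx=2,fy=2,interpolation=cv2.INTER_CUBIC))
E
```

```text
(no output)
```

View pics/t1.png

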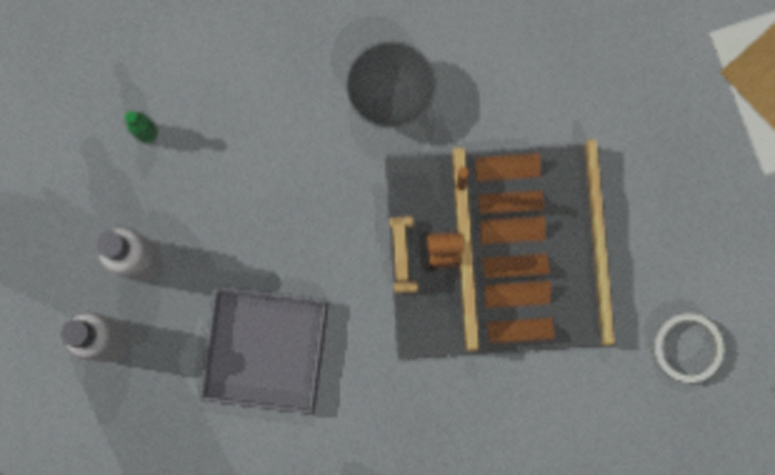

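View pics/s1.png

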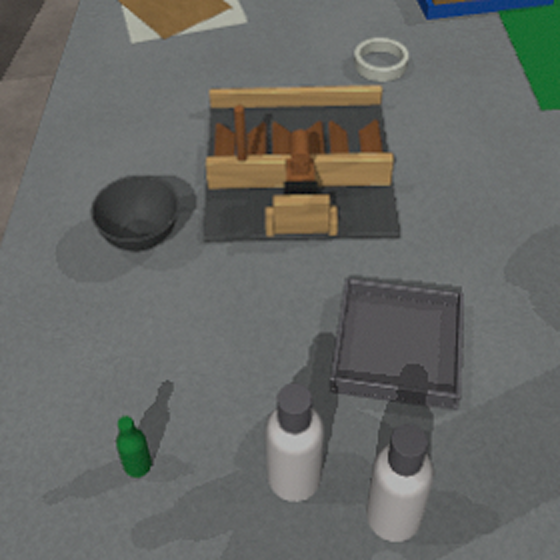

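Top view: rack with corners at crop (387,157),(622,152),(637,348),(399,360), crossbar at (445,250), peg at (461,178), tray in the middle-left. There are two bottles, with caps at (113,246) and (77,334). The side view agrees: two bottles, green liner on the left.

```bash
cat > h.py <<'E'
from bench import robot
import numpy as np, cv2
from scipy.spatial.transform import Rotation as R
def cam(n):
    p=robot.camera_params(n); K=p["camera_matrix"];D=p["distortion"]
    if n=="wrist":
        o=robot.get_obs(); T=np.eye(4);T[:3,:3]=R.from_euler("xyz",o["ee_rot"]).as_matrix();T[:3,3]=o["tool_pos"]
        C=T@p["tool_from_camera"]
    else:
        M=np.eye(4);M[:3,:3]=cv2.Rodrigues(p["rvec"])[0];M[:3,3]=p["tvec"];C=np.linalg.inv(M)
    return K,D,C
def plane(n,uv,z,c=None):
    K,D,C=c or cam(n)
    q=cv2.undistortPoints(np.array(uv,float).reshape(-1,1,2),K,D).reshape(-1,2)
    d=np.c_[q,np.ones(len(q))]@C[:3,:3].T; o=C[:3,3]
    return o+d*((z-o[2])/d[:,2])[:,None]
def proj(n,P,c=None):
    K,D,C=c or cam(n);M=np.linalg.inv(C)
    return cv2.projectPoints(np.array(P,float).reshape(-1,1,3),cv2.Rodrigues(M[:3,:3])[0],M[:3,3],K,D)[0].reshape(-1,2)
def local(P,yaw=None,tool=None):
    "shift from the TCP to world point P in tool axes, mm"
    o=robot.get_obs();return R.from_euler("xyz",o["ee_rot"]).as_matrix().T@(np.array(P)-o["tool_pos"])*1000
np.set_printoptions(precision=4,suppress=True)
E
python3 - <<'E'
from h import *
f=lambda L:[(150+u/2.5,110+v/2.5) for u,v in L]
g=lambda L:[(180+u/2,120+v/2) for u,v in L]
print("rack",plane("top",f([(387,157),(622,152),(637,348),(399,360)]),0.006))
print("board top ends",plane("top",f([(460,150),(473,349)]),0.064))
print("low board top ends",plane("top",f([(593,142),(608,344)]),0.04))
print("bar",plane("top",f([(445,250)]),0.12)); print("peg",plane("top",f([(462,173)]),0.159))
print("tray",plane("top",f([(219,290),(328,303),(316,413),(204,398)]),0.03))
print("caps",plane("top",f([(113,243),(76,331)]),0.17))
print("feet side",plane("side",g([(295,495),(397,536)]),0))
print("caps side",plane("side",g([(294,393),(408,433)]),0.17))
print("liner",plane("top",f([(148,135)]),0)," bowl",plane("top",f([(391,84)]),0.06),"tape",plane("top",f([(690,348)]),0.024))
print("board peg side",plane("side",g([(240,108)]),.159))
E
```

```text
rack [[ 0.6937 -0.0038  0.006 ]
 [ 0.6918 -0.3201  0.006 ]
 [ 0.4288 -0.3268  0.006 ]
 [ 0.4216 -0.0134  0.006 ]]
board top ends [[ 0.6887 -0.1004  0.064 ]
 [ 0.4311 -0.1088  0.064 ]]
low board top ends [[ 0.6995 -0.2769  0.04  ]
 [ 0.4337 -0.2838  0.04  ]]
bar [[ 0.5516 -0.076   0.12  ]]
peg [[ 0.6406 -0.0988  0.159 ]]
tray [[0.5177 0.2201 0.03  ]
 [0.4971 0.077  0.03  ]
 [0.3551 0.0949 0.03  ]
 [0.3773 0.2405 0.03  ]]
caps [[0.5646 0.3265 0.17  ]
 [0.4589 0.3709 0.17  ]]
feet side [[0.5585 0.3561 0.    ]
 [0.451  0.3994 0.    ]]
caps side [[0.56   0.3293 0.17  ]
 [0.4539 0.3697 0.17  ]]
liner [[0.7353 0.3225 0.    ]]  bowl [[ 0.7806 -0.0127  0.06  ]] tape [[ 0.4261 -0.3931  0.024 ]]
board peg side [[ 0.6354 -0.0957  0.159 ]]
```

servo_tool --pt "0 0 -0.6 0 0 0 94" --pt "-0.5 -0.35 -0.6 0 0 0 94" --pt "-1 -0.7 -0.6 0 0 0 94" --pt "-1 -0.7 -0.6 0 0 0 94"

```text
time: 1.43
tool_pos: [0.2697, 0.4092, 0.2838]
ee_rot: [3.139, 0.001, 2.768]
wrist_force: [0.2, 0.1, -1.2]
width: 0.0938
finger_force: 0.0
```

servo_tool --pt "-0.4 -0.28 0 0 0 0 94" --pt "-0.8 -0.56 0 0 0 0 94" --pt "-1 -0.7 0 0 0 0 94"

```text
time: 1.68
tool_pos: [0.3373, 0.3061, 0.2829]
ee_rot: [3.141, 0.001, 2.766]
wrist_force: [0.9, 0.0, 0.9]
width: 0.0941
finger_force: 0.0
```

servo_tool --pt "-0.4 -0.28 0 0 0 0 94" --pt "-0.8 -0.56 0 0 0 0 94" --pt "-1 -0.7 0 0 0 0 94"

```text
time: 1.93
tool_pos: [0.4046, 0.2041, 0.2828]
ee_rot: [3.141, 0.001, 2.766]
wrist_force: [-0.2, -0.0, 0.2]
width: 0.0942
finger_force: 0.0
```

servo_tool --pt "-0.4 -0.28 0 0 0 0 94" --pt "-0.8 -0.56 0 0 0 0 94" --pt "-1 -0.7 0 0 0 0 94"

```text
time: 2.18
tool_pos: [0.472, 0.1021, 0.2828]
ee_rot: [3.141, 0.001, 2.765]
wrist_force: [0.6, 1.0, -0.8]
width: 0.0939
finger_force: 0.0
```

servo_tool --pt "-0.4 -0.28 0 0 0 0.1 94" --pt "-0.8 -0.56 0 0 0 0.2 94" --pt "-1 -0.7 0 0 0 0.3 94" --pt "-1 -0.7 0 0 0 0.4 94" --pt "-1 -0.7 0 0 0 0.5 94" --pt "-1 -0.7 0 0 0 0.6 94" --pt "-1 -0.7 0 0 0 0.742 94" --pt "-1 -0.7 0 0 0 0.742 94" --pt "-1 -0.7 0 0 0 0.742 94" --pt "-1 -0.7 0 0 0 0.742 94" --pt "-1 -0.7 0 0 0 0.742 94"

```text
time: 3.1
tool_pos: [0.5385, 0.0025, 0.2825]
ee_rot: [3.141, -0.0, 1.6]
wrist_force: [-0.3, 0.2, 0.3]
width: 0.0939
finger_force: 0.0
```

```bash
python3 - <<'E'
from h import *
o=robot.get_obs();print(o["time"],o["tool_pos"],o["ee_rot"],o["joint_positions"])
im=robot.snapshot("wrist");cv2.imwrite("pics/w1.png",im[:,:,::-1])
for t in ["wedge","wedge_bar","board_handle"]:
    print(t,[(round(d["conf"],2),[round(float(x)) for x in d["extent"]]) for d in robot.find_in(t,"wrist")][:3])
E
```

```text
3.1 [0.5385 0.0025 0.2825] [ 3.1415 -0.0001  1.5997] [-0.1007  0.0577  1.2843  0.0001  1.7995 -0.1295]
wedge [(0.74, [342, 249, 32, 61]), (0.21, [335, 270, 190, 71])]
wedge_bar [(0.84, [341, 249, 32, 55]), (0.72, [347, 270, 206, 70])]
board_handle [(0.77, [342, 271, 201, 72]), (0.35, [342, 268, 218, 198]), (0.26, [532, 185, 103, 97])]
```

View pics/w1.png

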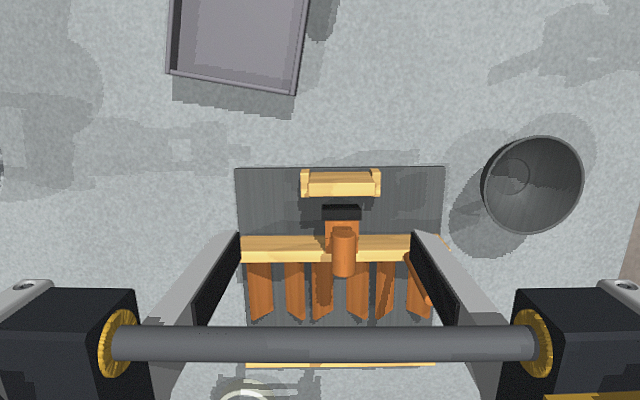

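The wrist view shows the crossbar at (343,252), the board below it and the base's back corners at (236,168) and (444,167). The jaws are roughly aligned.

```bash
python3 - <<'E'
from h import *
c=cam("wrist")
print("base corners",plane("wrist",[(236,168),(444,167)],0.01,c))
print("post top back",plane("wrist",[(302,170),(380,170)],0.07,c))
print("bar ends (z .123 top)",plane("wrist",[(343,227)],0.123,c),plane("wrist",[(331,262),(355,262),(343,262)],0.11,c))
rx=lambda x,y,z,o=(0.5626,-0.192),a=0.03:(o[0]+x*np.cos(a)-y*np.sin(a),o[1]+x*np.sin(a)+y*np.cos(a),z)
print(proj("wrist",[rx(-.135,.1425,.01),rx(.135,.1425,.01),rx(0,.095,.11),rx(0,.139,.11)],c))
E
```

```text
base corners [[ 0.427  -0.0089  0.01  ]
 [ 0.6898  0.0003  0.01  ]]
post top back [[0.5141 0.0034 0.07  ]
 [0.599  0.006  0.07  ]]
bar ends (z .123 top) [[ 0.5581 -0.0411  0.123 ]] [[ 0.5481 -0.0856  0.11  ]
 [ 0.5733 -0.0848  0.11  ]
 [ 0.5607 -0.0852  0.11  ]]
[[234.5769 201.7425]
 [442.4054 201.7502]
 [341.5947 272.1171]
 [342.1735 233.4283]]
```

servo_tool --pt "-0.3 0.1 0.2 0 0 0 60" --pt "-0.67 0.195 0.4 0 0 0 60" --pt "-0.67 0.195 0.7 0 0 0 60" --pt "-0.67 0.195 0.9 0 0 0 60" --pt "-0.67 0.195 0.9 0 0 0 60"

```text
time: 3.72
tool_pos: [0.5572, -0.064, 0.1864]
ee_rot: [-3.131, -0.003, 1.6]
wrist_force: [-0.6, 0.5, -0.4]
width: 0.064
finger_force: 0.0
```

```bash
python3 - <<'E'
from h import *
im=robot.snapshot("wrist");cv2.imwrite("pics/w2.png",im[:,:,::-1])
o=robot.get_obs();print(o["tool_pos"])
c=cam("wrist");print(proj("wrist",[(.5598,-.064,.11),(.5598,-.042,.11),(.5598,-.086,.11)],c))
for t in ["wedge","wedge_bar"]:
    print(t,[(round(d["conf"],2),[round(float(x)) for x in d["extent"]]) for d in robot.find_in(t,"wrist")][:3])
E
```

```text
[ 0.5584 -0.0638  0.1895]
[[326.5933 209.9973]
 [327.531  180.411 ]
 [325.6982 238.2008]]
wedge [(0.72, [329, 221, 43, 78]), (0.19, [226, 398, 17, 5])]
wedge_bar [(0.73, [328, 218, 49, 74])]
```

View pics/w2.png

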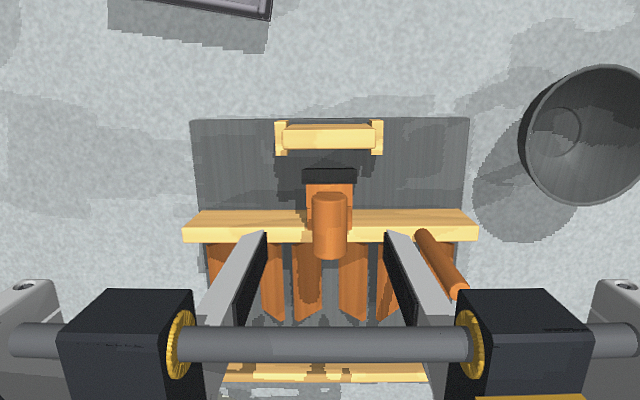

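Crossbar now spans rows 192–260, centred near column 330, between the jaws; board below it at row 225.

```bash
python3 - <<'E'
from h import *
c=cam("wrist")
print(plane("wrist",[(330,193)],.123,c),plane("wrist",[(330,245)],.11,c),plane("wrist",[(330,260)],.1,c))
print("board top front edge",plane("wrist",[(200,211),(473,209)],.064,c),"post",plane("wrist",[(275,122),(383,122)],.07,c), "base",plane("wrist",[(190,121),(468,117)],.01,c))
print(local((.5612,-.068,.108)))
E
```

```text
[[ 0.5644 -0.0489  0.123 ]] [[ 0.5661 -0.0934  0.11  ]] [[ 0.5668 -0.1109  0.1   ]]
board top front edge [[ 0.452  -0.0849  0.064 ]
 [ 0.6923 -0.0761  0.064 ]] post [[ 0.5196 -0.0058  0.07  ]
 [ 0.6062 -0.0032  0.07  ]] base [[ 0.4284 -0.0113  0.01  ]
 [ 0.6987  0.0005  0.01  ]]
[-4.2524  0.404  85.8528]
```

servo_tool --pt "-0.04 0.025 0.3 0 0 0 60" --pt "-0.04 0.025 0.6 0 0 0 60" --pt "-0.04 0.025 0.84 0 0 0 60" --pt "-0.04 0.025 0.84 0 0 0 60" --pt "-0.04 0.025 0.84 0 0 0 60"

```text
time: 4.28
tool_pos: [0.5629, -0.0674, 0.1095]
ee_rot: [3.141, 0.0, 1.601]
wrist_force: [-0.3, -0.5, 1.0]
width: 0.0602
finger_force: 0.0
```

```bash
python3 - <<'E'
from h import *
robot.snapshot("wrist")
im=robot.snapshot("wrist");cv2.imwrite("pics/w3.png",im[:,:,::-1])
o=robot.get_obs();print(o["tool_pos"],o["ee_rot"],o["wrist_force"])
E
```

```text
[ 0.5646 -0.0679  0.1119] [3.1361 0.0013 1.6008] [ 0.7672 -0.0357  0.17  ]
```

View pics/w3.png

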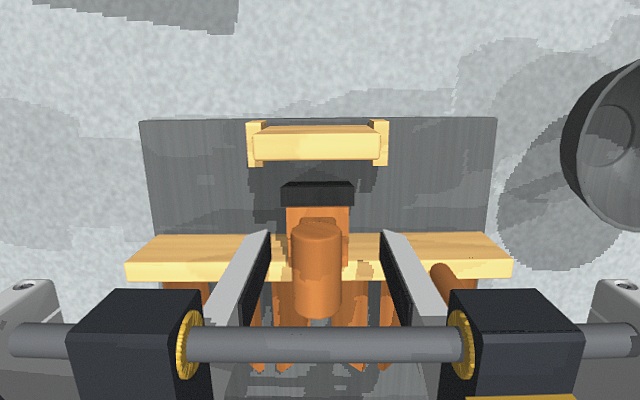

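Bar is centred at column 317 against a jaw mid at about 326, so shift about 4 mm to tool -y.

```bash
python3 - <<'E'
from h import *
c=cam("wrist"); p=robot.get_obs()["tool_pos"]
print(plane("wrist",[(317,218)],.123,c),plane("wrist",[(317,297)],.11,c))
for y in (-.05,-.06,-.07,-.08,-.09): print(y,proj("wrist",[(.5605,y,.11),(.5605,y,.123)],c).ravel())
E
```

```text
[[ 0.5609 -0.0423  0.123 ]] [[ 0.5618 -0.0914  0.11  ]]
-0.05 [316.3337 223.7447 315.8053 233.6609]
-0.06 [315.8868 242.3356 315.335  253.4825]
-0.07 [315.4561 260.328  314.8833 272.6101]
-0.08 [315.041  277.7387 314.4493 291.0654]
-0.09 [314.6409 294.5849 314.0325 308.8706]
```

servo_tool --pt "0 -0.03 0 0 0 0 60" --pt "0 -0.03 0 0 0 0 60" --pt "0 -0.03 0 0 0 0 10" --pt "0 -0.03 0 0 0 0 10" --pt "0 -0.03 0 0 0 0 10" --pt "0 -0.03 0 0 0 0 10" --pt "0 -0.03 0 0 0 0 10" --pt "0 -0.03 0 0 0 0 10" --pt "0 -0.03 0 0 0 0 10" --pt "0 -0.03 0 0 0 0 10"

```text
time: 5.22
tool_pos: [0.5595, -0.0679, 0.1083]
ee_rot: [-3.141, -0.0, 1.6]
wrist_force: [-1.0, -1.0, 0.3]
width: 0.0257
finger_force: 30.0
```

servo_tool --pt "0 0 -0.02 0 0 0 10" --pt "0 0 -0.02 0 0 0 10" --pt "0 0 -0.02 0 0 0 10"

```text
time: 5.47
tool_pos: [0.5595, -0.0679, 0.1085]
ee_rot: [-3.14, -0.0, 1.6]
wrist_force: [5.4, -0.6, -13.0]
width: 0.0251
finger_force: 30.0
```

servo_tool --pt "0 0.08 0 0 0 0 10" --pt "0 0.08 0 0 0 0 10" --pt "0 0.08 0 0 0 0 10"

```text
time: 5.72
tool_pos: [0.5612, -0.0678, 0.1084]
ee_rot: [-3.124, -0.001, 1.6]
wrist_force: [-11.7, -1.6, -2.3]
width: 0.0251
finger_force: 30.0
```

servo_tool --pt "0 0 0 0 0 0 10" --pt "0 0 0 0 0 0 10" --pt "0 0 0 0 0 0 10"

```text
time: 5.97
tool_pos: [0.5612, -0.0678, 0.1084]
ee_rot: [-3.125, -0.001, 1.6]
wrist_force: [-10.8, -1.9, -2.4]
width: 0.0253
finger_force: 30.0
```

servo_tool --pt "0 -0.16 0 0 0 0 10" --pt "0 -0.16 0 0 0 0 10" --pt "0 -0.16 0 0 0 0 10" --pt "0 -0.16 0 0 0 0 10"

```text
time: 6.3
tool_pos: [0.5529, -0.0677, 0.1096]
ee_rot: [3.139, -0.001, 1.601]
wrist_force: [7.4, -1.2, -10.5]
width: 0.0254
finger_force: 30.0
```

servo_tool --pt "0 0 0 0 0 0 10" --pt "0 0 0 0 0 0 10" --pt "0 0 0 0 0 0 10"

```text
time: 6.55
tool_pos: [0.5529, -0.0677, 0.1097]
ee_rot: [3.139, -0.001, 1.601]
wrist_force: [5.5, -0.9, -10.7]
width: 0.0255
finger_force: 30.0
```

servo_tool --pt "0 0.22 -0.01 0 0 0 10" --pt "0 0.22 -0.01 0 0 0 10" --pt "0 0.22 -0.01 0 0 0 10" --pt "0 0.22 -0.01 0 0 0 10"

```text
time: 6.88
tool_pos: [0.5675, -0.0669, 0.1106]
ee_rot: [-3.125, -0.002, 1.6]
wrist_force: [-12.4, 0.4, 1.9]
width: 0.0254
finger_force: 29.9
```

servo_tool --pt "0 -0.24 -0.01 0 0 0 10" --pt "0 -0.24 -0.01 0 0 0 10" --pt "0 -0.24 -0.01 0 0 0 10" --pt "0 -0.24 -0.01 0 0 0 10"

```text
time: 7.22
tool_pos: [0.5527, -0.0676, 0.1145]
ee_rot: [3.133, -0.0, 1.601]
wrist_force: [7.1, 0.9, -4.7]
width: 0.0253
finger_force: 30.0
```

servo_tool --pt "0 0.24 -0.01 0 0 0 10" --pt "0 0.24 -0.01 0 0 0 10" --pt "0 0.24 -0.01 0 0 0 10" --pt "0 0.24 -0.01 0 0 0 10"

```text
time: 7.55
tool_pos: [0.5692, -0.0667, 0.115]
ee_rot: [-3.13, -0.002, 1.601]
wrist_force: [-11.4, 1.4, 7.0]
width: 0.0247
finger_force: 29.9
```

servo_tool --pt "0 -0.24 -0.01 0 0 0 10" --pt "0 -0.24 -0.01 0 0 0 10" --pt "0 -0.24 -0.01 0 0 0 10" --pt "0 -0.24 -0.01 0 0 0 10"

```text
time: 7.88
tool_pos: [0.554, -0.0675, 0.1185]
ee_rot: [3.129, -0.0, 1.601]
wrist_force: [6.9, 2.2, -0.1]
width: 0.0255
finger_force: 30.0
```

servo_tool --pt "0 0.24 -0.04 0 0 0 10" --pt "0 0.24 -0.04 0 0 0 10" --pt "0 0.24 -0.04 0 0 0 10" --pt "0 0.24 -0.04 0 0 0 10"

```text
time: 8.22
tool_pos: [0.5696, -0.0666, 0.1198]
ee_rot: [-3.131, -0.002, 1.601]
wrist_force: [-11.0, 2.1, 5.6]
width: 0.025
finger_force: 30.0
```

servo_tool --pt "0 -0.24 -0.02 0 0 0 10" --pt "0 -0.24 -0.02 0 0 0 10" --pt "0 -0.24 -0.02 0 0 0 10" --pt "0 -0.24 -0.02 0 0 0 10"

```text
time: 8.55
tool_pos: [0.553, -0.0675, 0.124]
ee_rot: [3.132, -0.0, 1.601]
wrist_force: [6.3, 1.5, 0.2]
width: 0.0254
finger_force: 30.0
```

```bash
python3 - <<'E'
from h import *
im=robot.snapshot("side");cv2.imwrite("pics/s2.png",cv2.resize(im[120:260,260:400,::-1],None,fx=4,fy=4,interpolation=cv2.INTER_CUBIC))
o=robot.get_obs();print(o["tool_pos"],o["ee_rot"],o["wrist_force"])
E
```

```text
[ 0.553  -0.0675  0.124 ] [ 3.1321 -0.0005  1.6011] [5.3479 1.466  0.2917]
```

View pics/s2.png

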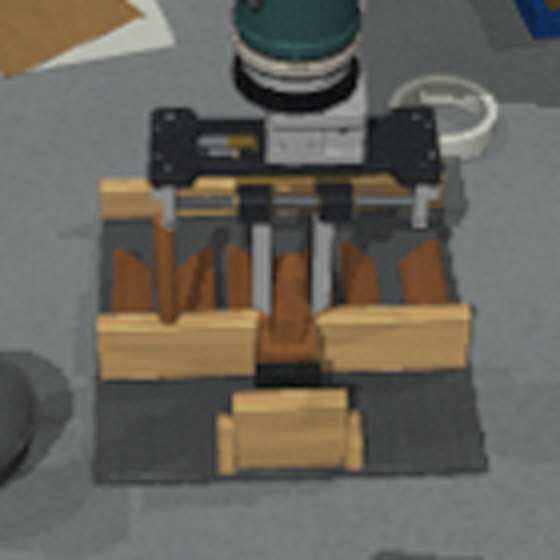

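The rack is flat on the table and the wedge is rising. I'll keep rocking.

servo_tool --pt "0 0.24 -0.04 0 0 0 10" --pt "0 0.24 -0.04 0 0 0 10" --pt "0 0.24 -0.04 0 0 0 10" --pt "0 0.24 -0.04 0 0 0 10" --pt "0 0 -0.07 0 0 0 10" --pt "0 0 -0.07 0 0 0 10" --pt "0 0 -0.07 0 0 0 10" --pt "0 0 -0.07 0 0 0 10"

```text
time: 9.27
tool_pos: [0.5519, -0.0674, 0.1303]
ee_rot: [3.135, -0.001, 1.601]
wrist_force: [5.3, 2.4, 0.7]
width: 0.0254
finger_force: 30.0
```

servo_tool --pt "0 0.24 -0.04 0 0 0 10" --pt "0 0.24 -0.04 0 0 0 10" --pt "0 0.24 -0.04 0 0 0 10" --pt "0 0.24 -0.04 0 0 0 10" --pt "0 0 -0.06 0 0 0 10" --pt "0 0 -0.06 0 0 0 10" --pt "0 0 -0.06 0 0 0 10" --pt "0 0 -0.06 0 0 0 10"

```text
time: 9.93
tool_pos: [0.5514, -0.0674, 0.1363]
ee_rot: [3.136, -0.001, 1.601]
wrist_force: [3.9, 3.2, 3.2]
width: 0.0252
finger_force: 30.0
```

servo_tool --pt "0 0.24 -0.04 0 0 0 10" --pt "0 0.24 -0.04 0 0 0 10" --pt "0 0.24 -0.04 0 0 0 10" --pt "0 0.24 -0.04 0 0 0 10" --pt "0 0 -0.06 0 0 0 10" --pt "0 0 -0.06 0 0 0 10" --pt "0 0 -0.06 0 0 0 10" --pt "0 0 -0.06 0 0 0 10"

```text
time: 10.6
tool_pos: [0.5509, -0.0675, 0.1426]
ee_rot: [3.137, -0.001, 1.6]
wrist_force: [2.4, 3.1, 7.9]
width: 0.0222
finger_force: 29.0
```

The width of 22 mm suggests the pads slipped up the bar. I'll centre, open, go down and check.

servo_tool --pt "0 0.1 0 0 0 0 10" --pt "0 0.1 0 0 0 0 10" --pt "0 0.1 0 0 0 0 50" --pt "0 0.1 0 0 0 0 50" --pt "0 0.1 0 0 0 0 50" --pt "0 0.1 0 0 0 0 50" --pt "0 0.1 0 0 0 0 50" --pt "0 0.1 0 0 0 0 50"

```text
time: 11.27
tool_pos: [0.5593, -0.068, 0.1389]
ee_rot: [-3.14, -0.0, 1.6]
wrist_force: [-0.6, -0.2, 0.4]
width: 0.0498
finger_force: 0.0
```

```bash
python3 - <<'E'
from h import *
o=robot.get_obs();print(o["tool_pos"],o["ee_rot"],o["wrist_force"])
im=robot.snapshot("wrist");cv2.imwrite("pics/w4.png",im[80:330,180:500,::-1])
c=cam("wrist")
for z in (.11,.12,.13,.14): print(z,proj("wrist",[(.5605,-.0445,z+.013),(.5605,-.0885,z),(.5605,-.0885,z+.013)],c).ravel())
E
```

```text
[ 0.5593 -0.068   0.1389] [-3.1401 -0.0002  1.6   ] [-0.6176 -0.2111  0.4067]
0.11 [327.1126 204.8311 324.8032 268.1088 324.7513 278.9126]
0.12 [327.1935 210.7615 324.7638 276.3019 324.7067 288.1826]
0.13 [327.2835 217.3741 324.7206 285.3054 324.6575 298.43  ]
0.14 [327.3845 224.7933 324.6728 295.2442 324.6028 309.8155]
```

View pics/w4.png

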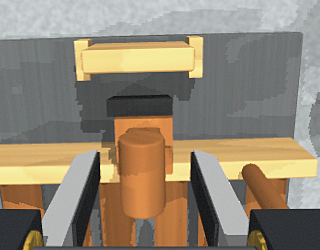

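servo_tool --pt "0 0 0.1 0 0 0 50" --pt "0 0 0.21 0 0 0 50" --pt "0 0 0.21 0 0 0 50" --pt "0 0 0.21 0 0 0 10" --pt "0 0 0.21 0 0 0 10" --pt "0 0 0.21 0 0 0 10" --pt "0 0 0.21 0 0 0 10" --pt "0 0 0.21 0 0 0 10" --pt "0 0 0.21 0 0 0 10"

```text
time: 12.07
tool_pos: [0.5575, -0.068, 0.1187]
ee_rot: [-3.136, 0.0, 1.601]
wrist_force: [-6.3, 0.2, 3.4]
width: 0.0253
finger_force: 30.0
```

servo_tool --pt "0 0 -0.02 0 0 0 10" --pt "0 0 -0.02 0 0 0 10" --pt "0 0 -0.02 0 0 0 10"

```text
time: 12.32
tool_pos: [0.5575, -0.0679, 0.1187]
ee_rot: [-3.136, -0.0, 1.6]
wrist_force: [-6.2, -1.4, -5.2]
width: 0.0252
finger_force: 30.0
```

servo_tool --pt "0 0.05 0 0 0 0 10" --pt "0 0.09 0 0 0 0 10" --pt "0 0.09 0 0 0 0 10" --pt "0 0.09 0 0 0 0 10" --pt "0 0.09 0 0 0 0 10"

```text
time: 12.73
tool_pos: [0.5634, -0.0675, 0.1193]
ee_rot: [-3.128, -0.001, 1.6]
wrist_force: [-13.7, -2.1, 2.8]
width: 0.0255
finger_force: 30.0
```

servo_tool --pt "0 -0.08 -0.01 0 0 0 10" --pt "0 -0.18 -0.01 0 0 0 10" --pt "0 -0.18 -0.01 0 0 0 10" --pt "0 -0.18 -0.01 0 0 0 10" --pt "0 -0.18 -0.01 0 0 0 10"

```text
time: 13.15
tool_pos: [0.554, -0.0681, 0.122]
ee_rot: [3.132, 0.0, 1.601]
wrist_force: [5.9, -0.3, -6.9]
width: 0.0252
finger_force: 30.0
```

servo_tool --pt "0 0.09 -0.01 0 0 0 10" --pt "0 0.18 -0.01 0 0 0 10" --pt "0 0.18 -0.01 0 0 0 10" --pt "0 0.18 -0.01 0 0 0 10" --pt "0 0.18 -0.01 0 0 0 10"

```text
time: 13.57
tool_pos: [0.5658, -0.0674, 0.1229]
ee_rot: [-3.134, -0.001, 1.6]
wrist_force: [-8.7, -0.4, 2.8]
width: 0.0252
finger_force: 30.0
```

servo_tool --pt "0 -0.09 0 0 0 0 10" --pt "0 -0.09 0 0 0 0 10" --pt "0 -0.09 0 0 0 0 10" --pt "0 -0.09 0 0 0 0 10"

```text
time: 13.9
tool_pos: [0.5623, -0.0676, 0.1236]
ee_rot: [3.134, -0.0, 1.601]
wrist_force: [4.8, 0.0, -5.1]
width: 0.025
finger_force: 30.0
```

servo_tool --pt "0 0.1 -0.01 0 0 0 10" --pt "0 0.1 -0.01 0 0 0 10" --pt "0 0.1 -0.01 0 0 0 10" --pt "0 0.1 -0.01 0 0 0 10" --pt "0 -0.1 -0.02 0 0 0 10" --pt "0 -0.1 -0.02 0 0 0 10" --pt "0 -0.1 -0.02 0 0 0 10" --pt "0 -0.1 -0.02 0 0 0 10" --pt "0 0 -0.03 0 0 0 10" --pt "0 0 -0.03 0 0 0 10"

```text
time: 14.73
tool_pos: [0.5572, -0.0679, 0.1267]
ee_rot: [-3.134, -0.0, 1.601]
wrist_force: [-7.0, -0.1, 9.8]
width: 0.0253
finger_force: 30.1
```

servo_tool --pt "0 0.1 -0.01 0 0 0 10" --pt "0 0.1 -0.01 0 0 0 10" --pt "0 0.1 -0.01 0 0 0 10" --pt "0 0.1 -0.01 0 0 0 10" --pt "0 -0.1 -0.02 0 0 0 10" --pt "0 -0.1 -0.02 0 0 0 10" --pt "0 -0.1 -0.02 0 0 0 10" --pt "0 -0.1 -0.02 0 0 0 10" --pt "0 0 -0.02 0 0 0 10" --pt "0 0 -0.02 0 0 0 10"

```text
time: 15.57
tool_pos: [0.557, -0.068, 0.1283]
ee_rot: [-3.132, -0.0, 1.6]
wrist_force: [-7.3, 0.7, 11.0]
width: 0.0251
finger_force: 30.0
```

```bash
python3 - <<'E'
from h import *
im=robot.snapshot("side")
cv2.imwrite("pics/s3.png",cv2.resize(im[160:230,290:370,::-1],None,fx=7,fy=7,interpolation=cv2.INTER_CUBIC))
r=lambda x,y,z:(.5645+x-.033*y,-.190+y+.033*x,z)
for h in (0,.01,.02): print(h,(proj("side",[r(0,.095+.018,.11+h+.013),r(0,.095+.04,.072+h),r(0,.095+.044,.11+h)])-[290,160]).ravel()*7)
E
```

```text
0 [268.2909 203.214  269.4177 338.6654 269.9441 275.9107]
0.01 [268.3488 183.8811 269.4849 320.5015 270.0147 256.8737]
0.02 [268.4069 164.3078 269.5524 302.1135 270.0857 237.5967]
```

View pics/s3.png

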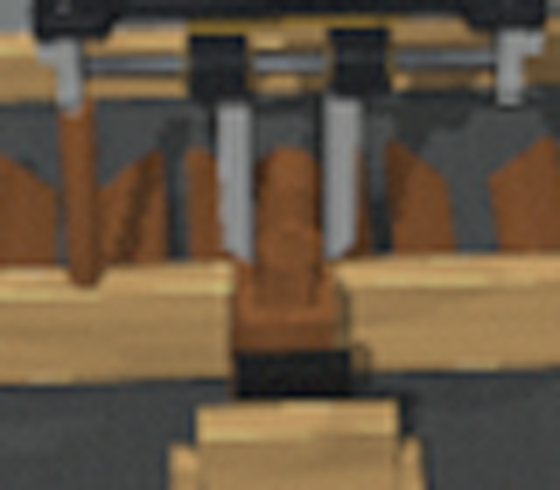

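The wedge has risen about 16–20 mm (bar disc near row 235, shelf near row 312), and the grip is tracking.

servo_tool --pt "0 0.1 -0.04 0 0 0 10" --pt "0 0.1 -0.04 0 0 0 10" --pt "0 0.1 -0.04 0 0 0 10" --pt "0 0.1 -0.04 0 0 0 10" --pt "0 -0.1 -0.05 0 0 0 10" --pt "0 -0.1 -0.05 0 0 0 10" --pt "0 -0.1 -0.05 0 0 0 10" --pt "0 -0.1 -0.05 0 0 0 10"

```text
time: 16.28
tool_pos: [0.5494, -0.0684, 0.1323]
ee_rot: [-3.139, 0.0, 1.6]
wrist_force: [0.4, -0.7, 1.9]
width: 0.0254
finger_force: 30.0
```

servo_tool --pt "0 0.2 -0.015 0 0 0 10" --pt "0 0.2 -0.015 0 0 0 10" --pt "0 0.2 -0.015 0 0 0 10" --pt "0 0.2 -0.015 0 0 0 10" --pt "0 0 -0.03 0 0 0 10" --pt "0 0 -0.03 0 0 0 10" --pt "0 0 -0.03 0 0 0 10" --pt "0 0 -0.03 0 0 0 10"

```text
time: 16.95
tool_pos: [0.5503, -0.0683, 0.1363]
ee_rot: [3.141, 0.0, 1.6]
wrist_force: [2.6, -0.0, 5.7]
width: 0.0252
finger_force: 30.0
```

servo_tool --pt "0 0.2 -0.015 0 0 0 10" --pt "0 0.2 -0.015 0 0 0 10" --pt "0 0.2 -0.015 0 0 0 10" --pt "0 0.2 -0.015 0 0 0 10" --pt "0 0 -0.03 0 0 0 10" --pt "0 0 -0.03 0 0 0 10" --pt "0 0 -0.03 0 0 0 10" --pt "0 0 -0.03 0 0 0 10"

```text
time: 17.62
tool_pos: [0.5504, -0.0682, 0.1394]
ee_rot: [3.141, 0.0, 1.6]
wrist_force: [2.6, 0.8, 5.8]
width: 0.025
finger_force: 30.0
```

servo_tool --pt "0 0.2 -0.015 0 0 0 10" --pt "0 0.2 -0.015 0 0 0 10" --pt "0 0.2 -0.015 0 0 0 10" --pt "0 0.2 -0.015 0 0 0 10" --pt "0 0 -0.03 0 0 0 10" --pt "0 0 -0.03 0 0 0 10" --pt "0 0 -0.03 0 0 0 10" --pt "0 0 -0.03 0 0 0 10"

```text
time: 18.28
tool_pos: [0.5501, -0.0681, 0.1424]
ee_rot: [-3.141, -0.0, 1.6]
wrist_force: [2.3, 0.6, 7.3]
width: 0.0251
finger_force: 30.0
```

servo_tool --pt "0 0.2 -0.015 0 0 0 10" --pt "0 0.2 -0.015 0 0 0 10" --pt "0 0.2 -0.015 0 0 0 10" --pt "0 0.2 -0.015 0 0 0 10" --pt "0 0 -0.03 0 0 0 10" --pt "0 0 -0.03 0 0 0 10" --pt "0 0 -0.03 0 0 0 10" --pt "0 0.1 -0.03 0 0 0 10" --pt "0 0.1 -0.03 0 0 0 10"

```text
time: 19.03
tool_pos: [0.5577, -0.0676, 0.1456]
ee_rot: [-3.134, -0.001, 1.6]
wrist_force: [-5.7, 1.1, 12.8]
width: 0.0216
finger_force: 29.9
```

servo_tool --pt "0 0 -0.02 0 0 0 10" --pt "0 0 -0.04 0 0 0 10" --pt "0 0 -0.04 0 0 0 10" --pt "0 0 -0.04 0 0 0 10"

```text
time: 19.37
tool_pos: [0.5576, -0.0676, 0.1459]
ee_rot: [-3.134, -0.001, 1.6]
wrist_force: [-2.4, -0.0, -3.9]
width: 0.0216
finger_force: 26.3
```

```bash
python3 - <<'E'
from h import *
im=robot.snapshot("side")
cv2.imwrite("pics/s4.png",cv2.resize(im[160:230,290:370,::-1],None,fx=7,fy=7,interpolation=cv2.INTER_CUBIC))
E
```

```text
(no output)
```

View pics/s4.png

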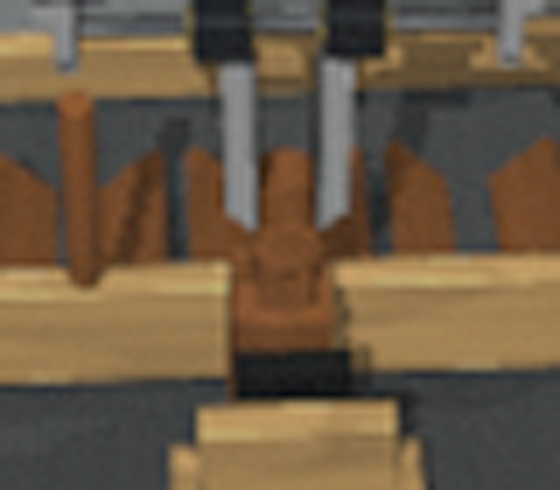

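Bar is still about 15 mm up (disc near row 240): the pads rolled up it again. I'll regrip lower and tilt the tool with the wedge, so the bar does not turn in the pads.

servo_tool --pt "0 0 0 0 0 0 50" --pt "0 0 0 0 0 0 50" --pt "0 0 0 0 0 0 50" --pt "0 0 0.12 0 0 0 50" --pt "0 0 0.24 0 0 0 50" --pt "0 0 0.24 0 0 0 50" --pt "0 0 0.24 0 0 0 10" --pt "0 0 0.24 0 0 0 10" --pt "0 0 0.24 0 0 0 10" --pt "0 0 0.24 0 0 0 10" --pt "0 0 0.24 0 0 0 10" --pt "0 0 0.24 0 0 0 10"

```text
time: 20.42
tool_pos: [0.5579, -0.0679, 0.1248]
ee_rot: [-3.138, 0.0, 1.601]
wrist_force: [-5.1, -0.3, 3.0]
width: 0.0246
finger_force: 30.0
```

servo_tool --pt "0 0 -0.02 0 0 0 10" --pt "0 0 -0.02 0 0 0 10" --pt "0 0 -0.02 0 0 0 10"

```text
time: 20.67
tool_pos: [0.5579, -0.0679, 0.1249]
ee_rot: [-3.137, -0.0, 1.6]
wrist_force: [-5.1, -0.5, -5.5]
width: 0.0255
finger_force: 30.0
```

servo_tool --pt "0 0.05 0 0.04 0 0 10" --pt "0 0.1 0 0.08 0 0 10" --pt "0 0.1 0 0.08 0 0 10" --pt "0 0.1 0 0.08 0 0 10"

```text
time: 21.0
tool_pos: [0.5697, -0.0674, 0.1259]
ee_rot: [-3.014, -0.001, 1.601]
wrist_force: [-3.9, -0.1, -2.6]
width: 0.0253
finger_force: 30.1
```

servo_tool --pt "0 -0.1 -0.01 -0.08 0 0 10" --pt "0 -0.2 -0.01 -0.16 0 0 10" --pt "0 -0.2 -0.01 -0.16 0 0 10" --pt "0 -0.2 -0.01 -0.16 0 0 10" --pt "0 -0.2 -0.01 -0.16 0 0 10"

```text
time: 21.42
tool_pos: [0.5464, -0.0681, 0.1267]
ee_rot: [3.027, -0.001, 1.601]
wrist_force: [-6.2, -2.5, -14.8]
width: 0.0253
finger_force: 30.3
```

servo_tool --pt "0 0.05 0.012 0.04 0 0 10" --pt "0 0.1 0.012 0.08 0 0 10" --pt "0 0.1 0.012 0.08 0 0 10"

```text
time: 21.67
tool_pos: [0.5615, -0.067, 0.1292]
ee_rot: [-3.135, -0.003, 1.601]
wrist_force: [-6.6, 1.4, -8.4]
width: 0.0255
finger_force: 30.0
```

servo_tool --pt "0 0.05 0 0.04 0 0 10" --pt "0 0.1 0 0.08 0 0 10" --pt "0 0.1 0 0.08 0 0 10" --pt "0 0 0 0 0 0 10" --pt "0 -0.1 0 -0.08 0 0 10" --pt "0 -0.1 -0.01 -0.08 0 0 10" --pt "0 0 -0.01 0 0 0 10" --pt "0 0 -0.01 0 0 0 10"

```text
time: 22.33
tool_pos: [0.5604, -0.0667, 0.1273]
ee_rot: [-3.131, -0.004, 1.601]
wrist_force: [-4.5, 1.9, -17.5]
width: 0.0255
finger_force: 30.1
```

servo_tool --pt "0 0.05 0 0.04 0 0 10" --pt "0 0.1 -0.01 0.08 0 0 10" --pt "0 0.1 -0.01 0.08 0 0 10" --pt "0 0 -0.01 0 0 0 10" --pt "0 -0.1 -0.01 -0.08 0 0 10" --pt "0 -0.1 -0.02 -0.08 0 0 10" --pt "0 0 -0.02 0 0 0 10" --pt "0 0 -0.02 0 0 0 10"

```text
time: 23.0
tool_pos: [0.5604, -0.0669, 0.1298]
ee_rot: [-3.131, -0.004, 1.6]
wrist_force: [-5.2, 3.4, -18.4]
width: 0.0248
finger_force: 30.1
```

servo_tool --pt "0 0.05 0 0.04 0 0 10" --pt "0 0.1 -0.01 0.08 0 0 10" --pt "0 0.1 -0.01 0.08 0 0 10" --pt "0 0 -0.01 0 0 0 10" --pt "0 -0.1 -0.01 -0.08 0 0 10" --pt "0 -0.1 -0.02 -0.08 0 0 10" --pt "0 0 -0.02 0 0 0 10" --pt "0 0 -0.02 0 0 0 10"

```text
time: 23.67
tool_pos: [0.5609, -0.0676, 0.1331]
ee_rot: [-3.132, -0.002, 1.6]
wrist_force: [-4.2, 1.4, -16.6]
width: 0.0254
finger_force: 30.1
```

servo_tool --pt "0 0.05 0 0.04 0 0 10" --pt "0 0.1 -0.01 0.08 0 0 10" --pt "0 0.1 -0.01 0.08 0 0 10" --pt "0 0 -0.01 0 0 0 10" --pt "0 -0.1 -0.01 -0.08 0 0 10" --pt "0 -0.1 -0.02 -0.08 0 0 10" --pt "0 0 -0.02 0 0 0 10" --pt "0 0 -0.02 0 0 0 10"

```text
time: 24.33
tool_pos: [0.5612, -0.0679, 0.1354]
ee_rot: [-3.132, -0.002, 1.6]
wrist_force: [-4.5, 1.7, -14.5]
width: 0.0251
finger_force: 30.0
```

servo_tool --pt "0 0.05 0 0.04 0 0 10" --pt "0 0.1 -0.01 0.08 0 0 10" --pt "0 0.1 -0.01 0.08 0 0 10" --pt "0 0 -0.01 0 0 0 10" --pt "0 -0.1 -0.01 -0.08 0 0 10" --pt "0 -0.1 -0.02 -0.08 0 0 10" --pt "0 0 -0.02 0 0 0 10" --pt "0 0 -0.02 0 0 0 10"

```text
time: 25.0
tool_pos: [0.5612, -0.068, 0.1373]
ee_rot: [-3.132, -0.001, 1.6]
wrist_force: [-4.2, 0.9, -13.9]
width: 0.0251
finger_force: 30.0
```

servo_tool --pt "0 0.05 0 0.04 0 0 10" --pt "0 0.1 -0.01 0.08 0 0 10" --pt "0 0.1 -0.01 0.08 0 0 10" --pt "0 0 -0.01 0 0 0 10" --pt "0 -0.1 -0.01 -0.08 0 0 10" --pt "0 -0.1 -0.02 -0.08 0 0 10" --pt "0 0 -0.02 0 0 0 10" --pt "0 0 -0.02 0 0 0 10"

```text
time: 25.67
tool_pos: [0.561, -0.0678, 0.1392]
ee_rot: [-3.131, -0.002, 1.6]
wrist_force: [-4.7, 0.5, -13.9]
width: 0.0254
finger_force: 30.0
```

servo_tool --pt "0 0.05 0 0.04 0 0 10" --pt "0 0.1 -0.01 0.08 0 0 10" --pt "0 0.1 -0.01 0.08 0 0 10" --pt "0 0 -0.01 0 0 0 10" --pt "0 -0.1 -0.01 -0.08 0 0 10" --pt "0 -0.1 -0.02 -0.08 0 0 10" --pt "0 0 -0.02 0 0 0 10" --pt "0 0 -0.02 0 0 0 10"

```text
time: 26.33
tool_pos: [0.5611, -0.068, 0.1411]
ee_rot: [-3.132, -0.002, 1.6]
wrist_force: [-4.6, 1.5, -14.5]
width: 0.0253
finger_force: 30.1
```

```bash
python3 - <<'E'
from h import *
im=robot.snapshot("side")
a=cv2.imread("pics/s4.png")
cv2.imwrite("pics/s5.png",cv2.resize(im[160:230,290:370,::-1],None,fx=7,fy=7,interpolation=cv2.INTER_CUBIC))
E
```

```text
(no output)
```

View pics/s5.png

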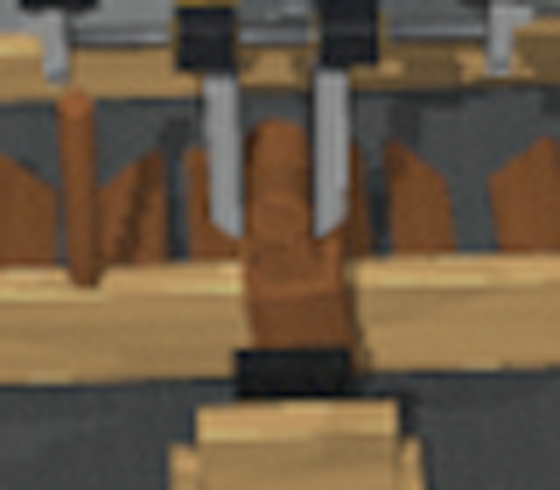

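The wedge is climbing with the grip (shelf at row 285). A few more swings.

servo_tool --pt "0 0.05 0 0.04 0 0 10" --pt "0 0.1 -0.01 0.08 0 0 10" --pt "0 0.1 -0.01 0.08 0 0 10" --pt "0 0 -0.01 0 0 0 10" --pt "0 -0.1 -0.01 -0.08 0 0 10" --pt "0 -0.1 -0.02 -0.08 0 0 10" --pt "0 0 -0.02 0 0 0 10" --pt "0 0 -0.02 0 0 0 10"

```text
time: 27.05
tool_pos: [0.5609, -0.0678, 0.1432]
ee_rot: [-3.132, -0.002, 1.6]
wrist_force: [-4.1, 1.1, -13.5]
width: 0.0252
finger_force: 30.0
```

servo_tool --pt "0 0.05 0 0.04 0 0 10" --pt "0 0.1 -0.01 0.08 0 0 10" --pt "0 0.1 -0.01 0.08 0 0 10" --pt "0 0 -0.01 0 0 0 10" --pt "0 -0.1 -0.01 -0.08 0 0 10" --pt "0 -0.1 -0.02 -0.08 0 0 10" --pt "0 0 -0.02 0 0 0 10" --pt "0 0 -0.02 0 0 0 10"

```text
time: 27.72
tool_pos: [0.5612, -0.0681, 0.1451]
ee_rot: [-3.132, -0.001, 1.6]
wrist_force: [-3.9, 0.3, -12.9]
width: 0.025
finger_force: 30.0
```

servo_tool --pt "0 0.05 0 0.04 0 0 10" --pt "0 0.1 -0.01 0.08 0 0 10" --pt "0 0.1 -0.01 0.08 0 0 10" --pt "0 0 -0.01 0 0 0 10" --pt "0 -0.1 -0.01 -0.08 0 0 10" --pt "0 -0.1 -0.02 -0.08 0 0 10" --pt "0 0 -0.02 0 0 0 10" --pt "0 0 -0.02 0 0 0 10"

```text
time: 28.38
tool_pos: [0.5611, -0.0679, 0.147]
ee_rot: [-3.132, -0.002, 1.6]
wrist_force: [-4.9, 0.8, -13.7]
width: 0.0255
finger_force: 30.0
```

servo_tool --pt "0 0 -0.01 0 0 0 10" --pt "0 0 -0.02 0 0 0 10" --pt "0 0 -0.02 0 0 0 10"

```text
time: 28.63
tool_pos: [0.5622, -0.0683, 0.1548]
ee_rot: [3.134, 0.002, 1.6]
wrist_force: [-0.3, 0.9, -2.0]
width: 0.0253
finger_force: 30.0
```

servo_tool --pt "0 0 -0.2 0 0 0 10" --pt "0 0 -0.45 0 0 0 10" --pt "0 0 -0.7 0 0 0 10" --pt "0 0 -0.7 0 0 0 10" --pt "0 0 -0.7 0 0 0 10"

```text
time: 29.05
tool_pos: [0.5627, -0.0687, 0.2281]
ee_rot: [3.127, 0.004, 1.6]
wrist_force: [-0.4, 0.3, -1.1]
width: 0.0251
finger_force: 30.0
```

```bash
python3 - <<'E'
from h import *
im=robot.snapshot("top"); cv2.imwrite("pics/top2.png",im[110:300,150:460,::-1])
for t in ["tray"]:
    for d in robot.find_in(t,"top")[:2]:
        e=d["extent"]; print(t,d["conf"],e,plane("top",[e[:2]],.02))
a=cv2.imread("pics/top0.png")[110:300,150:460];b=im[110:300,150:460,::-1]
print(np.abs(a.astype(int)-b)[70:125,20:60].mean(),np.abs(a.astype(int)-b)[110:175,75:135].mean())
print(local((.4368,.158,.2)))
E
```

```text
tray 0.57 [253.9, 263.7, 56.0, 47.8] [[0.3938 0.1689 0.02  ]]
5.925 14.66068376068376
[ 229.6921 -117.1868   22.1208]
```

servo_tool --pt "0.25 -0.15 0 0 0 0 10" --pt "0.5 -0.3 0 0 0 0 10" --pt "0.75 -0.45 0 0 0 0 10" --pt "0.9 -0.55 0 0 0 0 10"

```text
time: 29.48
tool_pos: [0.5006, 0.0223, 0.2199]
ee_rot: [-3.14, -0.001, 1.601]
wrist_force: [0.4, -0.4, -1.7]
width: 0.0252
finger_force: 30.0
```

servo_tool --pt "0.25 -0.15 0 0 0 0 10" --pt "0.5 -0.3 0 0 0 0 10" --pt "0.75 -0.45 0 0 0 0 10" --pt "0.9 -0.55 0 0 0 0 10"

```text
time: 29.82
tool_pos: [0.4428, 0.1106, 0.22]
ee_rot: [-3.14, -0.001, 1.602]
wrist_force: [0.4, -0.6, -1.2]
width: 0.0254
finger_force: 30.0
```

servo_tool --pt "0.25 -0.15 0 0 0 0 10" --pt "0.5 -0.3 0 0 0 0 10" --pt "0.75 -0.45 0 0 0 0 10" --pt "0.77 -0.49 0 0 0 0 10" --pt "0.77 -0.49 0 0 0 0 10"

```text
time: 30.23
tool_pos: [0.3921, 0.1851, 0.2203]
ee_rot: [-3.141, 0.0, 1.603]
wrist_force: [0.8, 0.2, -0.9]
width: 0.0252
finger_force: 30.0
```

```bash
python3 - <<'E'
from h import *
robot.snapshot("wrist");im=robot.snapshot("wrist");c=cam("wrist")
cv2.imwrite("pics/w5.png",im[:,:,::-1]); print(robot.get_obs()["tool_pos"],robot.get_obs()["ee_rot"])
for d in robot.find_in("tray","wrist")[:2]: print(d)
P=[(.396+sx*.075,.163+sy*.075,.03) for sx in(-1,1) for sy in (-1,1)]
print(proj("wrist",P,c))
E
```

```text
[0.3935 0.1839 0.2205] [-3.1416  0.0007  1.6003]
{'extent': [331.9, 182.6, 168.0, 156.3], 'conf': 0.85}
[[256.295  258.6818]
 [252.5899 120.1935]
 [391.8411 262.3032]
 [404.091  124.6771]]
```

View pics/w5.png

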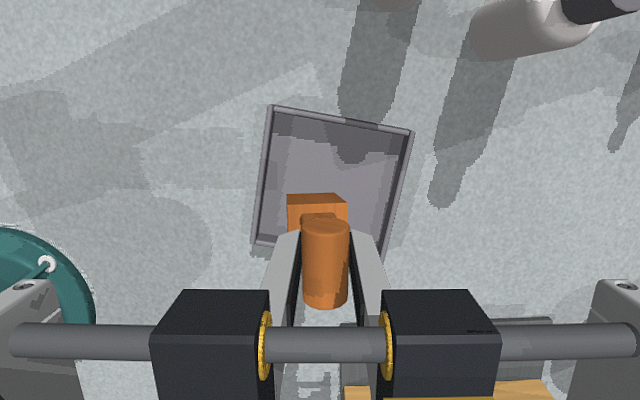

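Tray centre is at about pixel (332,182), just beyond the wedge. Lowering it in.

servo_tool --pt "0.08 0.04 0.3 0 0 0 10" --pt "0.08 0.04 0.6 0 0 0 10" --pt "0.08 0.04 0.9 0 0 0 10" --pt "0.08 0.04 0.95 0 0 0 10" --pt "0.08 0.04 0.98 0 0 0 10" --pt "0.08 0.04 1 0 0 0 10" --pt "0.08 0.04 1 0 0 0 10"

```text
time: 30.97
tool_pos: [0.3986, 0.1924, 0.1226]
ee_rot: [3.139, -0.001, 1.599]
wrist_force: [-0.0, -1.6, -1.1]
width: 0.025
finger_force: 30.0
```

servo_tool --pt "0 0 0.04 0 0 0 10" --pt "0 0 0.08 0 0 0 10" --pt "0 0 0.12 0 0 0 10" --pt "0 0 0.12 0 0 0 10"

```text
time: 31.3
tool_pos: [0.4003, 0.1943, 0.1149]
ee_rot: [3.132, -0.005, 1.601]
wrist_force: [-2.8, 1.4, 15.7]
width: 0.0253
finger_force: 30.0
```

servo_tool --pt "0 0 -0.03 0 0 0 10" --pt "0 0 -0.03 0 0 0 60" --pt "0 0 -0.03 0 0 0 60" --pt "0 0 -0.03 0 0 0 60" --pt "0 0 -0.03 0 0 0 60" --pt "0 0 -0.5 0 0 0 60" --pt "0 0 -1 0 0 0 60" --pt "0 0 -1 0 0 0 60"

```text
time: 31.97
tool_pos: [0.3989, 0.193, 0.2141]
ee_rot: [3.134, -0.002, 1.6]
wrist_force: [0.3, 0.3, 0.7]
width: 0.0598
finger_force: 0.0
```

servo_tool --pt "-0.3 0.23 0 0 0 0 60" --pt "-0.6 0.46 0 0 0 0 60" --pt "-1 0.77 0 0 0 0 60" --pt "-1 0.77 0 0 0 0 60"

```text
time: 32.3
tool_pos: [0.4796, 0.0908, 0.2082]
ee_rot: [3.141, 0.003, 1.596]
wrist_force: [-0.3, 0.2, 0.6]
width: 0.0597
finger_force: 0.0
```

servo_tool --pt "-0.3 0.23 0 0 0 0 60" --pt "-0.6 0.46 0 0 0 0 60" --pt "-1 0.77 0 0 0 0 60" --pt "-1 0.77 0 0 0 0 60"

```text
time: 32.63
tool_pos: [0.5592, -0.0072, 0.2073]
ee_rot: [-3.141, 0.002, 1.596]
wrist_force: [0.2, -0.1, 0.1]
width: 0.0599
finger_force: 0.0
```

servo_tool --pt "-0.3 0.23 0 0 0 0 60" --pt "-0.5 0.46 0 0 0 0 60" --pt "-0.6 0.77 0 0 0 0 60" --pt "-0.6 0.77 0 0 0 0 60" --pt "-0.6 0.77 0 0 0 0 60"

```text
time: 33.05
tool_pos: [0.6358, -0.0606, 0.2063]
ee_rot: [-3.137, -0.002, 1.6]
wrist_force: [-0.2, 0.5, -0.4]
width: 0.0599
finger_force: 0.0
```

```bash
python3 - <<'E'
from h import *
robot.snapshot("wrist");im=robot.snapshot("wrist");c=cam("wrist");o=robot.get_obs();print(o["tool_pos"],o["ee_rot"])
cv2.imwrite("pics/w6.png",im[:,:,::-1])
hsv=cv2.cvtColor(im,cv2.COLOR_RGB2HSV)
m=cv2.inRange(hsv,(3,120,60),(14,255,255))
q=proj("wrist",[(.6416,-.0999,.159),(.6416,-.0999,.143),(.6416,-.0999,.066)],c);print(q)
n,l,s,ce=cv2.connectedComponentsWithStats(m)
for i in range(1,n):
    if s[i,4]>80: print(s[i],ce[i])
s_=robot.snapshot("side")
for d in robot.find_in("wedge","side"): print(d)
E
```

```text
[ 0.635  -0.0597  0.2086] [-3.14   -0.0008  1.6009]
[[332.0659 280.2696]
 [331.6841 269.0521]
 [330.3446 229.7852]]
[ 296  220   41   89 2501] [315.1995 262.5634]
[ 341  232   27   76 1900] [354.3279 267.3168]
[ 187  235   25   70 1058] [199.7684 265.655 ]
[215 234  31  44 647] [226.5054 249.2442]
[ 266  234   25   75 1359] [278.5327 271.9242]
[ 136  236   43   53 1779] [157.2586 262.3047]
{'extent': [402.6, 284.2, 21.6, 40.5], 'conf': 0.66}
{'extent': [396.1, 292.8, 60.6, 68.1], 'conf': 0.35}
```

View pics/w6.png

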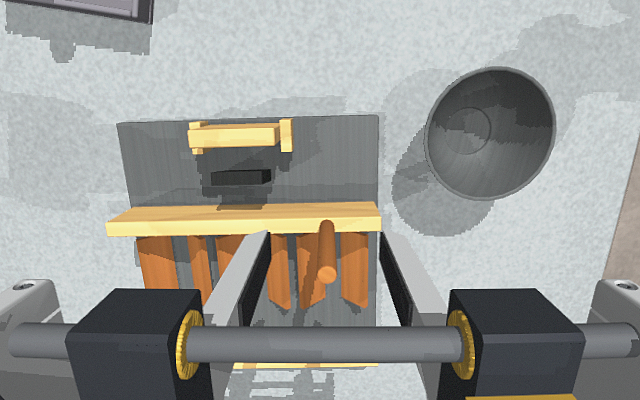

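Peg top is at (327,275), which puts the peg at about (0.638,-0.096). The wedge was detected in the tray.

servo_tool --pt "-0.36 0.02 0 0 0 0 60" --pt "-0.36 0.02 0 0 0 0 60" --pt "-0.36 0.02 0.33 0 0 0 60" --pt "-0.36 0.02 0.66 0 0 0 60" --pt "-0.36 0.02 0.66 0 0 0 60" --pt "-0.36 0.02 0.66 0 0 0 0" --pt "-0.36 0.02 0.66 0 0 0 0" --pt "-0.36 0.02 0.66 0 0 0 0" --pt "-0.36 0.02 0.66 0 0 0 0" --pt "-0.36 0.02 0.66 0 0 0 0" --pt "-0.36 0.02 0.66 0 0 0 0" --pt "-0.36 0.02 0.66 0 0 0 0"

```text
time: 34.25
tool_pos: [0.6389, -0.0966, 0.1438]
ee_rot: [3.141, 0.0, 1.6]
wrist_force: [-7.1, 0.3, 4.4]
width: 0.0167
finger_force: 3.8
```

servo_tool --pt "0.1 0 0 0 0 0 0" --pt "0.2 0 0 0 0 0 0" --pt "0.25 0 0 0 0 0 0" --pt "0.25 0 0 0 0 0 0" --pt "0.25 0 0 0 0 0 0"

```text
time: 34.67
tool_pos: [0.6361, -0.0724, 0.1436]
ee_rot: [-3.137, 0.002, 1.6]
wrist_force: [-6.7, -1.5, 3.3]
width: 0.0135
finger_force: 30.0
```

servo_tool --pt "0.02 0 0 0 0 0 0" --pt "0.03 0 0 0 0 0 0" --pt "0.03 0 0 0 0 0 0" --pt "0.03 0 0 0 0 0 0"

```text
time: 35.0
tool_pos: [0.6361, -0.0722, 0.1436]
ee_rot: [-3.137, 0.007, 1.598]
wrist_force: [-5.5, -6.9, 4.7]
width: 0.0132
finger_force: 30.0
```

Board is against its open stop. Now release, lift, and plan the bottle grasp.

servo_tool --pt "0.02 0 0 0 0 0 50" --pt "0.02 0 0 0 0 0 50" --pt "0.02 0 0 0 0 0 50" --pt "0.02 0 0 0 0 0 50" --pt "0.02 0 -0.4 0 0 0 80" --pt "0.02 0 -0.8 0 0 0 80" --pt "0.02 0 -1 0 0 0 80"

```text
time: 35.58
tool_pos: [0.639, -0.0663, 0.2478]
ee_rot: [3.136, 0.001, 1.601]
wrist_force: [0.3, -0.2, 0.8]
width: 0.0566
finger_force: 0.0
```

servo_tool --pt "0.3 -0.3 -0.2 0 0 0 80" --pt "0.6 -0.6 -0.5 0 0 0 80" --pt "1 -0.9 -0.6 0 0 0 80" --pt "1 -0.9 -0.6 0 0 0 80"

```text
time: 35.92
tool_pos: [0.5438, 0.0332, 0.3064]
ee_rot: [3.137, -0.001, 1.602]
wrist_force: [0.1, -0.3, -0.1]
width: 0.0795
finger_force: 0.0
```

```bash
cat >> h.py <<'E'
def pose(P,toolz,toolx):
    z=np.array(toolz,float);z/=np.linalg.norm(z);x=np.array(toolx,float);x-=z*(x@z);x/=np.linalg.norm(x)
    return np.array(P,float),np.c_[x,np.cross(z,x),z]
def grasp(B,az,t,h,back):
    "upright bottle at xy B, tool azimuth az, t below horizontal"
    r=np.array([np.cos(az),np.sin(az),0]);z=np.cos(t)*r-[0,0,np.sin(t)]
    return pose(np.array([B[0],B[1],h])-back*z,z,-np.sin(t)*r-[0,0,np.cos(t)])
def route(goals,start=None,lim=.098):
    "print per-call deltas (normalised) through the goals, straight with uniform turn"
    if start is None:
        o=robot.get_obs();start=(o["tool_pos"],R.from_euler("xyz",o["ee_rot"]).as_matrix())
    p,M=start
    for g,G in goals:
        rv=R.from_matrix(M.T@G).as_rotvec();d=g-p
        n=int(max(1,np.ceil(np.abs(d).max()/lim),np.ceil(np.linalg.norm(rv)/1.4)))
        while 1:
            q,N,out=p,M,[]
            for i in range(n):
                s=N.T@(d/n); out.append(np.r_[s/.1,rv/n/(np.pi/2)]); q=q+d/n;N=N@R.from_rotvec(rv/n).as_matrix()
            if np.abs(out).max()<=1: break
            n+=1
        for o in out: print(o.round(3).tolist(),"rows",max(np.linalg.norm(o[:3])*100/41.7,np.linalg.norm(o[3:])*90/7.16).round(1))
        print("->",g.round(4)); p,M=g,G
E
python3 - <<'E'
from h import *
az=np.radians(39.1);t=np.radians(30)
B=(.456,.370);G=grasp(B,az,t,.075,.010);S=grasp(B,az,t,.075,.14)
o=robot.get_obs();print(o["tool_pos"],o["joint_positions"])
D=pose((.36,.27,.30),(0,0,-1),(-np.cos(az),-np.sin(az),0))
route([D,S,G])
E
```

```text
[0.5438 0.0332 0.3064] [-0.044   0.0712  1.223   0.0016  1.8428 -0.0749]
[0.808, -0.588, 0.02, 0.001, 0.001, -0.472] rows 5.9
[0.993, 0.112, 0.021, 0.001, 0.001, -0.472] rows 5.9
[0.657, 0.752, 0.022, 0.001, 0.001, -0.472] rows 5.9
-> [0.36 0.27 0.3 ]
[-0.082, 0.085, 0.775, -0.0, -0.333, 0.0] rows 4.2
[0.317, 0.085, 0.712, -0.0, -0.333, 0.0] rows 4.2
-> [0.3619 0.2935 0.145 ]
[-0.0, 0.0, 0.65, 0.0, 0.0, 0.0] rows 1.6
[-0.0, 0.0, 0.65, 0.0, 0.0, 0.0] rows 1.6
-> [0.4493 0.3645 0.08  ]
```

servo_tool --pt "0.2 -0.15 0 0 0 -0.08 80" --pt "0.4 -0.3 0 0 0 -0.16 80" --pt "0.6 -0.45 0 0 0 -0.24 80" --pt "0.81 -0.59 0.02 0 0 -0.32 80" --pt "0.81 -0.59 0.02 0 0 -0.4 80" --pt "0.81 -0.59 0.02 0 0 -0.472 80" --pt "0.81 -0.59 0.02 0 0 -0.472 80"

```text
time: 36.5
tool_pos: [0.4834, 0.1108, 0.3013]
ee_rot: [3.141, 0.0, 2.345]
wrist_force: [0.4, 1.4, -0.6]
width: 0.08
finger_force: 0.0
```

servo_tool --pt "0.25 0.03 0 0 0 -0.08 80" --pt "0.5 0.06 0 0 0 -0.16 80" --pt "0.75 0.09 0 0 0 -0.24 80" --pt "0.99 0.11 0.02 0 0 -0.32 80" --pt "0.99 0.11 0.02 0 0 -0.4 80" --pt "0.99 0.11 0.02 0 0 -0.472 80" --pt "0.99 0.11 0.02 0 0 -0.472 80"

```text
time: 37.08
tool_pos: [0.4224, 0.1891, 0.2991]
ee_rot: [3.141, 0.0, 3.083]
wrist_force: [-0.2, 0.5, 0.5]
width: 0.0802
finger_force: 0.0
```

servo_tool --pt "0.16 0.2 0 0 0 -0.08 80" --pt "0.33 0.4 0 0 0 -0.16 80" --pt "0.5 0.6 0 0 0 -0.24 80" --pt "0.66 0.75 0.02 0 0 -0.32 80" --pt "0.66 0.75 0.02 0 0 -0.4 80" --pt "0.66 0.75 0.02 0 0 -0.472 80" --pt "0.66 0.75 0.02 0 0 -0.472 80"

```text
time: 37.67
tool_pos: [0.3611, 0.2676, 0.297]
ee_rot: [3.142, 0.0, -2.461]
wrist_force: [0.6, 0.1, 0.3]
width: 0.0796
finger_force: 0.0
```

```bash
python3 - <<'E'
from h import *
im=robot.snapshot("wrist");o=robot.get_obs();print(o["tool_pos"],o["ee_rot"],o["joint_positions"])
c=cam("wrist");cv2.imwrite("pics/w7.png",im[:,:,::-1])
for d in robot.find_in("bottle1","wrist")[:3]: print(d)
az=np.radians(39.1);t=np.radians(30);B=(.456,.370)
print(proj("wrist",[(.456,.37,.17),(.456,.37,0),(.561,.328,.17)],c))
route([grasp(B,az,t,.075,.14),grasp(B,az,t,.075,.01)])
E
```

```text
[0.3612 0.2674 0.297 ] [ 3.1415  0.     -2.4649] [ 0.5109 -0.1405  1.4468  0.0001  1.8353 -1.7365]
{'extent': [345.2, 283.8, 57.0, 86.7], 'conf': 0.89}
{'extent': [267.9, 331.5, 58.7, 115.8], 'conf': 0.66}
[[347.0709 330.3634]
 [339.9035 254.4784]
 [249.129  376.3388]]
[-0.084, 0.1, 0.76, -0.001, -0.333, -0.002] rows 4.2
[0.307, 0.1, 0.701, -0.001, -0.333, -0.002] rows 4.2
-> [0.3619 0.2935 0.145 ]
[-0.0, 0.0, 0.65, 0.0, 0.0, 0.0] rows 1.6
[-0.0, 0.0, 0.65, 0.0, 0.0, 0.0] rows 1.6
-> [0.4493 0.3645 0.08  ]
```

servo_tool --pt "-0.02 0.03 0.2 0 -0.08 0 80" --pt "-0.04 0.05 0.4 0 -0.16 0 80" --pt "-0.06 0.08 0.6 0 -0.24 0 80" --pt "-0.08 0.1 0.76 0 -0.333 0 80" --pt "-0.08 0.1 0.76 0 -0.333 0 80" --pt "-0.08 0.1 0.76 0 -0.333 0 80"

```text
time: 38.27
tool_pos: [0.3585, 0.2783, 0.217]
ee_rot: [3.138, 0.516, -2.464]
wrist_force: [0.6, 0.5, 1.3]
width: 0.0796
finger_force: 0.0
```

servo_tool --pt "0.08 0.03 0.2 0 -0.08 0 80" --pt "0.16 0.05 0.4 0 -0.16 0 80" --pt "0.24 0.08 0.6 0 -0.24 0 80" --pt "0.31 0.1 0.7 0 -0.333 0 80" --pt "0.31 0.1 0.7 0 -0.333 0 80" --pt "0.31 0.1 0.7 0 -0.333 0 80"

```text
time: 38.77
tool_pos: [0.3656, 0.2967, 0.1425]
ee_rot: [3.135, 1.043, -2.465]
wrist_force: [0.1, 0.4, 0.3]
width: 0.08
finger_force: 0.0
```

```bash
python3 - <<'E'
from h import *
im=robot.snapshot("wrist");o=robot.get_obs();print(o["tool_pos"],o["ee_rot"],o["joint_positions"])
c=cam("wrist");cv2.imwrite("pics/w8.png",im[:,:,::-1])
for d in robot.find_in("bottle1","wrist")[:3]: print(d)
az=np.radians(39.1);t=np.radians(30);B=(.456,.370)
print(proj("wrist",[(.456,.37,.17),(.456,.37,0),(.561,.328,.17)],c))
route([grasp(B,az,t,.075,.01)])
E
```

```text
[0.3675 0.2974 0.147 ] [ 3.1398  1.0478 -2.4611] [ 0.3638 -0.7532  2.4578  0.6139  0.4908 -2.2893]
{'extent': [331.2, 202.3, 74.2, 201.8], 'conf': 0.69}
{'extent': [235.8, 213.2, 60.3, 173.7], 'conf': 0.57}
[[326.629  298.2757]
 [326.295  107.2891]
 [223.8779 295.7577]]
[0.043, 0.005, 0.628, -0.0, 0.001, 0.0] rows 1.5
[0.041, 0.005, 0.628, -0.0, 0.001, 0.0] rows 1.5
-> [0.4493 0.3645 0.08  ]
```

View pics/w8.png

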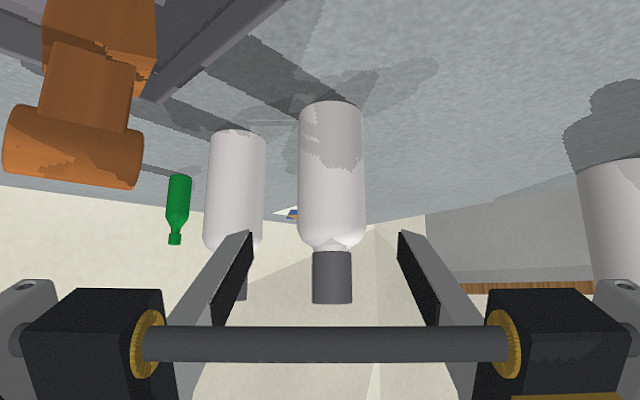

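The view (upside down) shows bottle 2 centred between the jaws at column 331, the wedge standing in the tray on the left, bottle 1 behind, and a third white bottle at the right edge (600,220). I need to locate that one.

```bash
python3 - <<'E'
from h import *
c=cam("wrist")
for n in ("top","side"):
    im=robot.snapshot(n); cv2.imwrite(f"pics/{n}3.png",im[:,:,::-1])
    for t in ("bottle1","bottle1_cap"):
        for d in robot.find_in(t,n):
            e=d["extent"]; print(n,t,round(d["conf"],2),np.round(e), plane(n,[e[:2]],.1 if t=="bottle1" else .15).round(3))
# ray from wrist at third bottle, foot edge rows
for z in (0,.05,.112): print(z,plane("wrist",[(590,165),(605,165),(580,200)],z,c))
E
```

```text
top bottle1 0.95 [188. 245.  33.  17.] [[0.453 0.365 0.1  ]]
top bottle1 0.87 [201. 212.  27.  23.] [[0.558 0.325 0.1  ]]
top bottle1_cap 0.85 [202. 211.  28.  26.] [[0.556 0.31  0.15 ]]
top bottle1_cap 0.66 [351. 211.  91.  88.] [[ 0.542 -0.144  0.15 ]]
side bottle1 0.68 [380. 360.  38.  55.] [[0.456 0.383 0.1  ]]
side bottle1 0.67 [328. 341.  35.  59.] [[0.558 0.345 0.1  ]]
side bottle1_cap 0.82 [326. 341.  30.  61.] [[0.561 0.371 0.15 ]]
side bottle1_cap 0.51 [333. 200.  98.  46.] [[ 0.55 -0.01  0.15]]
0 [[0.3505 0.769  0.    ]
 [0.3361 0.786  0.    ]
 [0.4295 1.0149 0.    ]]
0.05 [[0.313  0.5874 0.05  ]
 [0.303  0.5991 0.05  ]
 [0.3675 0.7569 0.05  ]]
0.112 [[0.2664 0.3622 0.112 ]
 [0.262  0.3673 0.112 ]
 [0.2905 0.437  0.112 ]]
```

```bash
python3 - <<'E'
from h import *
for p in [(.34,.77,0),(.31,.6,0),(.3,.5,0),(.25,.45,0)]: print(p,proj("top",[p]).round(),proj("side",[p]).round())
im=cv2.imread("pics/top0.png")
print(plane("top",[(0,399),(0,200),(100,399)],0))
hsv=cv2.cvtColor(cv2.imread("pics/top3.png"),cv2.COLOR_BGR2HSV)
m=cv2.inRange(hsv,(0,0,165),(180,40,255));n,l,s,ce=cv2.connectedComponentsWithStats(m)
for i in range(1,n):
    if s[i,4]>40: print(s[i],ce[i].round())
# the two top frames: show left part
b=cv2.imread("pics/top3.png"); w=cv2.imread("pics/w7.png")
cv2.imwrite("pics/c.png",np.vstack([cv2.resize(b[100:400,0:320],(400,375))[:300],cv2.resize(w,(400,250))]))
E
```

```text
(0.34, 0.77, 0) [[ 79. 283.]] [[462. 613.]]
(0.31, 0.6, 0) [[127. 291.]] [[463. 497.]]
(0.3, 0.5, 0) [[156. 294.]] [[459. 439.]]
(0.25, 0.45, 0) [[171. 309.]] [[479. 413.]]
[[-0.0574  1.057   0.    ]
 [ 0.6311  1.0838  0.    ]
 [-0.0451  0.692   0.    ]]
[ 443   98   91   81 2223] [499. 142.]
[434 114  30  22 258] [446. 124.]
[122 126  20  28 236] [135. 142.]
[412 236  27  27 150] [426. 249.]
[ 29 284  11  12  98] [ 34. 290.]
```

View pics/c.png

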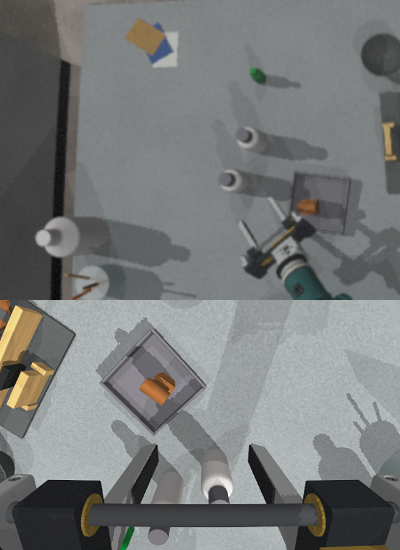

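The far white object is clutter near the table edge: white cap, bigger, out of reach. So there are two bottles. The wedge lies in the tray. Grasping bottle 2.

servo_tool --pt "0.02 0.01 0.3 0 0 0 80" --pt "0.04 0.01 0.63 0 0 0 80" --pt "0.04 0.01 0.63 0 0 0 80" --pt "0.04 0.01 0.63 0 0 0 80"

```text
time: 39.5
tool_pos: [0.4037, 0.3318, 0.1052]
ee_rot: [-3.141, 1.034, -2.457]
wrist_force: [-0.7, -0.2, -0.3]
width: 0.0799
finger_force: 0.0
```

servo_tool --pt "0.02 0.01 0.2 0 0 0 80" --pt "0.04 0.01 0.45 0 0 0 80" --pt "0.04 0.01 0.63 0 0 0 80" --pt "0.04 0.01 0.63 0 0 0 80" --pt "0.04 0.01 0.63 0 0 0 80"

```text
time: 39.92
tool_pos: [0.4383, 0.3653, 0.0979]
ee_rot: [-3.134, 1.016, -2.46]
wrist_force: [0.4, 0.7, -0.8]
width: 0.0796
finger_force: 0.0
```

```bash
python3 - <<'E'
from h import *
o=robot.get_obs();print(o["tool_pos"],o["ee_rot"],o["joint_positions"],o["wrist_force"])
im=robot.snapshot("wrist");c=cam("wrist")
for d in robot.find_in("bottle1","wrist")[:2]: print(d)
print(proj("wrist",[(.456,.37,.0),(.456,.37,.11)],c))
az=np.radians(39.1);t=np.radians(30);B=(.456,.370)
route([grasp(B,az,t,.075,.01)])
E
```

```text
[0.4383 0.3653 0.0979] [-3.1344  1.0164 -2.4597] [ 0.5175 -0.2765  2.3045  0.915   0.1674 -2.566 ] [ 0.3942  0.6825 -0.8122]
{'extent': [321.2, 241.3, 113.1, 317.1], 'conf': 0.92}
{'extent': [188.8, 220.7, 98.7, 182.9], 'conf': 0.78}
[[314.8391 106.8234]
 [312.5102 286.9834]]
[0.093, -0.074, 0.165, -0.005, -0.021, -0.001] rows 0.5
-> [0.4493 0.3645 0.08  ]
```

```bash
cat > ik.py <<'E'
from h import *
from scipy.optimize import least_squares
D=[([1.09190529,.087916581,1.37226075,0,1.68362378,-.103132507],[.20161725,.51114495,.22132187],[-3.13939,-.00022,2.76583]),
([-.1007,.0577,1.2843,.0001,1.7995,-.1295],[.5385,.0025,.2825],[3.1415,-.0001,1.5997]),
([-.044,.0712,1.223,.0016,1.8428,-.0749],[.5438,.0332,.3064],[3.137,-.001,1.602]),
([.5109,-.1405,1.4468,.0001,1.8353,-1.7365],[.3612,.2674,.297],[3.1415,0,-2.4649]),
([.3638,-.7532,2.4578,.6139,.4908,-2.2893],[.3675,.2974,.147],[3.1398,1.0478,-2.4611]),
([.5175,-.2765,2.3045,.915,.1674,-2.566],[.4383,.3653,.0979],[-3.1344,1.0164,-2.4597])]
LO=np.array([-3.1,-.76,.27,-1.08,.17,-2.57]);HI=np.array([3.1,2.03,2.55,4.22,2.65,2.57])
def fk(q,k,s):
    ax,ay,h,ex,L1,wx,L2,d6=k; e=lambda a,v:R.from_euler(a,v).as_matrix()
    M=e("z",q[0]);p=M@[ax,ay,h];M=M@e("y",q[1]);p=p+M@[0,0,L1];M=M@e("y",q[2]);p=p+M@[ex,0,L2]
    M=M@e("z",s[0]*q[3]);p=p+M@[wx,0,0];M=M@e("y",q[4]);p=p+M@[0,0,d6];M=M@e("z",s[1]*q[5]+s[2])
    return p,M
def fit():
    best=None
    for s0 in(1,-1):
      for s1 in (1,-1):
        s=(s0,s1,np.pi/2)
        for sg in (1,-1):
            s=(s0,s1,sg*np.pi/2)
            f=lambda k:np.ravel([fk(q,k,s)[0]-p for q,p,e in D])
            r=least_squares(f,[0,.05,.2,0,.35,0,.35,.25])
            rot=max(R.from_matrix(fk(q,r.x,s)[1].T@R.from_euler("xyz",e).as_matrix()).magnitude() for q,p,e in D)
            c=np.abs(r.fun).max()+rot
            if best is None or c<best[0]: best=(c,np.abs(r.fun).max(),rot,r.x,s)
    return best
K=fit();k,s=K[3],K[4]
def ik(g,G,q0):
    f=lambda q:np.r_[(fk(q,k,s)[0]-g)*10,R.from_matrix(fk(q,k,s)[1].T@G).as_rotvec()]
    b=None
    for q in [q0]+[np.clip(q0+np.random.default_rng(i).normal(0,.5,6),LO+.01,HI-.01) for i in range(12)]:
        r=least_squares(f,q,bounds=(LO,HI))
        if b is None or r.cost<b.cost-1e-7: b=r
        if b.cost<1e-8: break
    return b.x,b.cost,np.minimum(b.x-LO,HI-b.x)
E
python3 - <<'E'
from ik import *
print(K)
q=np.array([.5109,-.1405,1.4468,.0,1.8353,-1.7365])
for B in [(.456,.370),(.561,.328)]:
  for t in (30,40,50,60):
    for azd in (0,-20,20,40):
      az=np.arctan2(B[1],B[0])+np.radians(azd)
      x,c,m=ik(*grasp(B,az,np.radians(t),.075,.01),q)
      print(B,t,azd,"%.1e"%c,x.round(2),"margin",m.min().round(2))
E
```

```text
(np.float64(0.0002900598618258806), np.float64(3.5865310249794113e-05), 0.00025419455157608647, array([-0.0001,  0.0566,  0.1527,  0.1008,  0.4491, -0.    ,  0.4999,
        0.3337]), (1, 1, 1.5707963267948966))
(0.456, 0.37) 30 0 2.3e-03 [ 0.51 -0.22  2.28  0.91  0.17 -2.57] margin 0.0
(0.456, 0.37) 30 -20 5.4e-03 [ 0.77 -0.16  2.21 -1.08  0.37 -0.26] margin 0.0
(0.456, 0.37) 30 20 3.8e-02 [ 0.41 -0.21  2.18  0.72  0.46 -2.57] margin 0.0
(0.456, 0.37) 30 40 1.3e-01 [ 0.37 -0.13  2.03  0.57  0.74 -2.57] margin 0.0
(0.456, 0.37) 40 0 2.6e-29 [ 0.51 -0.22  2.21  0.44  0.32 -2.11] margin 0.15
(0.456, 0.37) 40 -20 9.8e-30 [ 0.78 -0.14  2.15 -0.84  0.46 -0.48] margin 0.24
(0.456, 0.37) 40 20 1.1e-02 [ 0.37 -0.17  2.11  0.66  0.62 -2.57] margin 0.0
(0.456, 0.37) 40 40 7.6e-02 [ 0.37 -0.09  1.96  0.5   0.85 -2.57] margin 0.0
(0.456, 0.37) 50 0 7.9e-20 [ 0.53 -0.18  2.08  0.19  0.56 -1.85] margin 0.39
(0.456, 0.37) 50 -20 1.3e-22 [ 0.73 -0.12  2.03 -0.44  0.62 -0.89] margin 0.45
(0.456, 0.37) 50 20 2.3e-04 [ 0.35 -0.13  2.02  0.59  0.76 -2.57] margin 0.0
(0.456, 0.37) 50 40 3.6e-02 [ 0.38 -0
[... 905 characters left out ...]
, 0.328) 40 40 6.8e-02 [ 0.24  0.06  1.81  0.52  0.85 -2.57] margin 0.0
(0.561, 0.328) 50 0 2.2e-30 [ 0.4  -0.03  1.94  0.17  0.54 -1.82] margin 0.37
(0.561, 0.328) 50 -20 3.7e-24 [ 0.57  0.02  1.9  -0.44  0.61 -0.9 ] margin 0.44
(0.561, 0.328) 50 20 2.3e-06 [ 0.23  0.02  1.89  0.61  0.73 -2.57] margin 0.0
(0.561, 0.328) 50 40 3.0e-02 [ 0.25  0.1   1.74  0.45  0.96 -2.57] margin 0.0
(0.561, 0.328) 60 0 3.5e-29 [ 0.41  0.04  1.79  0.08  0.79 -1.73] margin 0.62
(0.561, 0.328) 60 -20 2.7e-27 [ 0.53  0.07  1.76 -0.24  0.82 -1.1 ] margin 0.65
(0.561, 0.328) 60 20 3.0e-30 [ 0.29  0.07  1.76  0.36  0.89 -2.32] margin 0.25
(0.561, 0.328) 60 40 8.0e-03 [ 0.27  0.15  1.65  0.37  1.07 -2.57] margin 0.0
```

The kinematic model fits to 0.04 mm. I'll use a steeper tilt; first a check of the grasp, carry and place poses.

```bash
cat >> ik.py <<'E'
O=np.array([.5625,-.188,0]);YAW=.033
def rk(x,y,z): return O+R.from_euler("z",YAW).apply([x,y,z])
def place(x,y,z,t,back=.01):
    ry=R.from_euler("z",YAW).apply([0,1,0]);u=np.array([0,0,1.])
    tz=np.sin(t)*ry-np.cos(t)*u
    return pose(rk(x,y,z)-back*tz,tz,np.sin(t)*u+np.cos(t)*ry)
def check(goals,q):
    p,M=fk(q,k,s)
    for g,G in goals:
        rv=R.from_matrix(M.T@G).as_rotvec()
        worst=9;cm=0;dq=0
        for f in np.linspace(.05,1,20):
            x,c,m=ik(p+(g-p)*f,M@R.from_rotvec(rv*f).as_matrix(),q);dq=max(dq,np.abs(x-q).max());q=x;worst=min(worst,m.min());cm=max(cm,c)
        print("leg",g.round(3),"cost %.1e"%cm,"margin",worst.round(2),"dqmax",dq.round(2),q.round(2));p,M=g,G
    return q
E
python3 - <<'E'
from ik import *
q0=robot.get_obs()["joint_positions"]
for t in (45,52):
  t=np.radians(t)
  for B,gx in [((.456,.370),-.085),((.561,.328),.085)]:
    az=np.arctan2(B[1],B[0]);print(B,np.degrees(t))
    G=grasp(B,az,t,.075,.01);U=(G[0]+[0,0,.16],G[1])
    P=place(gx,.02,.049,t);A=(P[0]+[0,0,.10],P[1])
    q,c,m=ik(*grasp(B,az,t,.075,.12),np.array([.5,-.2,1.9,.1,.8,-1.8]));print("standoff",c,m.min(),q.round(2))
    q=check([G,U,A,P],q)
E
```

```text
(0.456, 0.37) 45.0
standoff 1.8920160699598815e-29 0.2248365131630603 [ 0.47 -0.54  2.19  0.23  0.72 -1.9 ]
leg [0.451 0.366 0.082] cost 2.3e-20 margin 0.24 dqmax 0.02 [ 0.52 -0.2   2.14  0.28  0.44 -1.94]
leg [0.451 0.366 0.242] cost 1.9e-27 margin 0.29 dqmax 0.02 [ 0.52 -0.37  1.92  0.16  0.81 -1.8 ]
leg [ 0.477 -0.178  0.156] cost 9.3e-19 margin 0.36 dqmax 0.09 [-0.8   0.36  1.37  0.55  1.98 -0.76]
leg [ 0.477 -0.178  0.056] cost 5.8e-27 margin 0.68 dqmax 0.01 [-0.8   0.46  1.46  0.52  1.83 -0.85]
(0.561, 0.328) 45.0
standoff 3.05075887988342e-25 0.4116529232249498 [ 0.36 -0.35  2.08  0.2   0.64 -1.86]
leg [0.555 0.324 0.082] cost 1.9e-20 margin 0.24 dqmax 0.02 [ 0.39 -0.05  2.01  0.25  0.41 -1.9 ]
leg [0.555 0.324 0.242] cost 8.8e-30 margin 0.26 dqmax 0.02 [ 0.39 -0.21  1.81  0.14  0.77 -1.77]
leg [ 0.647 -0.172  0.156] cost 2.3e-18 margin 0.55 dqmax 0.1 [-0.63  0.65  0.95  0.66  2.   -0.53]
leg [ 0.647 -0.172  0.056] cost 1.4e-26 margin 0.66 dqmax 0.01 [-0.63  0.73  1.04  0.62  1.87 -0.63]
(0.456, 0.37) 52.0
standoff 4.5635136043624423e-29 0.32002141853808846 [ 0.5  -0.44  2.06 
[... 220 characters left out ...]
 0.477 -0.179  0.155] cost 8.0e-19 margin 0.44 dqmax 0.09 [-0.82  0.43  1.35  0.62  2.05 -0.77]
leg [ 0.477 -0.179  0.055] cost 6.0e-28 margin 0.61 dqmax 0.01 [-0.82  0.53  1.42  0.58  1.9  -0.87]
(0.561, 0.328) 52.0
standoff 1.460114946210056e-24 0.48895167607902623 [ 0.38 -0.27  1.95  0.13  0.81 -1.78]
leg [0.556 0.325 0.083] cost 2.8e-21 margin 0.42 dqmax 0.01 [ 0.4  -0.01  1.91  0.14  0.59 -1.79]
leg [0.556 0.325 0.243] cost 2.3e-18 margin 0.44 dqmax 0.02 [ 0.4  -0.15  1.7   0.1   0.93 -1.73]
leg [ 0.647 -0.173  0.155] cost 4.9e-19 margin 0.6 dqmax 0.1 [-0.66  0.71  0.92  0.75  2.05 -0.52]
leg [ 0.647 -0.173  0.055] cost 9.5e-25 margin 0.6 dqmax 0.01 [-0.66  0.79  1.    0.71  1.93 -0.64]
```

servo_tool --pt "0 0 -0.3 0 0 0 80" --pt "0 0 -0.6 0 0 0 80" --pt "0 0 -0.8 0 0 0 80" --pt "0 0 -0.8 0 0 0 80" --pt "0 0 -0.8 0 0 0 80"

```text
time: 40.43
tool_pos: [0.3848, 0.3223, 0.1396]
ee_rot: [-3.135, 1.017, -2.462]
wrist_force: [-0.1, -0.7, -0.5]
width: 0.0798
finger_force: 0.0
```

```bash
python3 - <<'E'
from ik import *
B=(.456,.37);az=np.arctan2(B[1],B[0]);t=np.radians(45)
o=robot.get_obs();print(o["tool_pos"],o["ee_rot"],o["joint_positions"])
route([grasp(B,az,t,.075,.09),grasp(B,az,t,.075,.01)])
E
```

```text
[0.3848 0.3223 0.1396] [-3.1353  1.0174 -2.4624] [ 0.468  -0.604   2.3946  0.4795  0.3827 -2.1323]
[-0.106, -0.077, 0.19, -0.005, 0.148, -0.001] rows 1.9
-> [0.4066 0.3299 0.1386]
[0.0, -0.0, 0.8, 0.0, 0.0, 0.0] rows 1.9
-> [0.4505 0.3655 0.0821]
```

servo_tool --pt "-0.05 -0.04 0.1 0 0.07 0 80" --pt "-0.106 -0.077 0.19 -0.005 0.148 0 80" --pt "-0.106 -0.077 0.19 -0.005 0.148 0 80" --pt "-0.106 -0.077 0.19 -0.005 0.148 0 80"

```text
time: 40.77
tool_pos: [0.4081, 0.3314, 0.1366]
ee_rot: [3.136, 0.78, -2.464]
wrist_force: [0.4, 0.1, -0.4]
width: 0.0804
finger_force: 0.0
```

servo_tool --pt "0 0 0.25 0 0 0 80" --pt "0 0 0.5 0 0 0 80" --pt "0 0 0.8 0 0 0 80" --pt "0 0 0.8 0 0 0 80" --pt "0 0 0.8 0 0 0 80"

```text
time: 41.18
tool_pos: [0.4476, 0.3647, 0.0739]
ee_rot: [3.134, 0.771, -2.466]
wrist_force: [-0.2, 0.1, 0.1]
width: 0.08
finger_force: 0.0
```

```bash
python3 - <<'E'
from ik import *
B=(.456,.37);az=np.arctan2(B[1],B[0]);t=np.radians(45)
robot.snapshot("wrist");robot.snapshot("wrist");o=robot.get_obs();print(o["tool_pos"],o["wrist_force"]);c=cam("wrist")
for d in robot.find_in("bottle1","wrist")[:2]: print(d)
m=[proj("wrist",[(B[0]+x*np.cos(az),B[1]+x*np.sin(az),0)],c)[0] for x in(-.03,0,.03)];print(m)
route([grasp(B,az,t,.075,.01)])
E
```

```text
[0.4491 0.3653 0.0786] [-0.6584  0.6779 -0.7438]
{'extent': [191.3, 287.4, 100.7, 224.1], 'conf': 0.91}
{'extent': [334.4, 263.1, 122.9, 273.9], 'conf': 0.8}
[array([324.4316, 112.5382]), array([324.5605, 145.4513]), array([324.6628, 171.5581])]
[-0.019, -0.006, -0.01, 0.001, -0.003, -0.002] rows 0.1
-> [0.4505 0.3655 0.0821]
```

servo_tool --pt "-0.06 0 0.05 0 0 0 80" --pt "-0.06 0 0.05 0 0 0 80" --pt "-0.06 0 0.05 0 0 0 40" --pt "-0.06 0 0.05 0 0 0 40" --pt "-0.06 0 0.05 0 0 0 40" --pt "-0.06 0 0.05 0 0 0 40" --pt "-0.06 0 0.05 0 0 0 40" --pt "-0.06 0 0.05 0 0 0 40" --pt "-0.06 0 0.05 0 0 0 40"

```text
time: 42.08
tool_pos: [0.4568, 0.3716, 0.0813]
ee_rot: [3.136, 0.782, -2.465]
wrist_force: [-3.9, 3.0, 5.9]
width: 0.0598
finger_force: 29.6
```

servo_tool --pt "-0.2 0 -0.2 0 0 0 40" --pt "-0.5 0 -0.5 0 0 0 40" --pt "-0.8 0 -0.8 0 0 0 40" --pt "-1 0 -1 0 0 0 40" --pt "-1 0 -1 0 0 0 40"

```text
time: 42.5
tool_pos: [0.4601, 0.3717, 0.2298]
ee_rot: [3.141, 0.791, -2.462]
wrist_force: [1.2, 1.0, -2.0]
width: 0.0597
finger_force: 29.6
```

```bash
python3 - <<'E'
from ik import *
t=np.radians(45);P=place(-.085,.02,.049,t);A=(P[0]+[0,0,.11],P[1])
o=robot.get_obs();print(o["tool_pos"],o["ee_rot"],o["width"],o["wrist_force"])
check([A],o["joint_positions"])
route([A])
E
```

```text
[0.4601 0.3717 0.2298] [ 3.1413  0.791  -2.462 ] 0.05968525285781672 [ 1.1741  1.0192 -2.0485]
leg [ 0.477 -0.178  0.166] cost 9.7e-19 margin 0.39 dqmax 0.09 [-0.8   0.35  1.36  0.55  2.   -0.75]
[0.465, -0.73, -0.319, 0.001, 0.088, 0.25] rows 3.3
[0.189, -0.861, -0.272, 0.001, 0.088, 0.25] rows 3.3
[-0.119, -0.875, -0.266, 0.001, 0.088, 0.25] rows 3.3
[-0.408, -0.77, -0.302, 0.001, 0.088, 0.25] rows 3.3
[-0.626, -0.564, -0.375, 0.001, 0.088, 0.25] rows 3.3
[-0.738, -0.293, -0.47, 0.001, 0.088, 0.25] rows 3.3
-> [ 0.4771 -0.1779  0.1661]
```

servo_tool --pt "0.12 -0.18 -0.08 0 0.022 0.063 40" --pt "0.23 -0.36 -0.16 0 0.044 0.125 40" --pt "0.35 -0.55 -0.24 0 0.066 0.19 40" --pt "0.465 -0.73 -0.319 0 0.088 0.25 40"

```text
time: 42.83
tool_pos: [0.4576, 0.2773, 0.2052]
ee_rot: [2.837, 0.565, -2.938]
wrist_force: [0.5, 0.6, -3.5]
width: 0.0598
finger_force: 29.6
```

servo_tool --pt "0.05 -0.21 -0.07 0 0.022 0.063 40" --pt "0.1 -0.43 -0.14 0 0.044 0.125 40" --pt "0.14 -0.65 -0.2 0 0.066 0.19 40" --pt "0.189 -0.861 -0.272 0 0.088 0.25 40"

```text
time: 43.17
tool_pos: [0.4608, 0.1856, 0.1957]
ee_rot: [2.689, 0.289, 2.999]
wrist_force: [0.1, -0.2, -4.2]
width: 0.0601
finger_force: 29.6
```

servo_tool --pt "-0.03 -0.22 -0.07 0 0.022 0.063 40" --pt "-0.06 -0.44 -0.13 0 0.044 0.125 40" --pt "-0.09 -0.66 -0.2 0 0.066 0.19 40" --pt "-0.119 -0.875 -0.266 0 0.088 0.25 40"

```text
time: 43.5
tool_pos: [0.4639, 0.0942, 0.1862]
ee_rot: [2.647, -0.015, 2.71]
wrist_force: [-0.1, -0.1, -4.8]
width: 0.0602
finger_force: 29.6
```

servo_tool --pt "-0.1 -0.19 -0.08 0 0.022 0.063 40" --pt "-0.2 -0.38 -0.15 0 0.044 0.125 40" --pt "-0.3 -0.58 -0.23 0 0.066 0.19 40" --pt "-0.408 -0.77 -0.302 0 0.088 0.25 40"

```text
time: 43.83
tool_pos: [0.4671, 0.0029, 0.1761]
ee_rot: [2.695, -0.318, 2.419]
wrist_force: [1.1, 0.7, -3.5]
width: 0.0599
finger_force: 29.6
```

servo_tool --pt "-0.16 -0.14 -0.09 0 0.022 0.063 40" --pt "-0.31 -0.28 -0.19 0 0.044 0.125 40" --pt "-0.47 -0.42 -0.28 0 0.066 0.19 40" --pt "-0.626 -0.564 -0.375 0 0.088 0.25 40"

```text
time: 44.17
tool_pos: [0.4706, -0.0884, 0.1658]
ee_rot: [2.851, -0.592, 2.068]
wrist_force: [0.4, -0.3, -4.0]
width: 0.0599
finger_force: 29.6
```

servo_tool --pt "-0.18 -0.07 -0.12 0 0.022 0.063 40" --pt "-0.37 -0.15 -0.24 0 0.044 0.125 40" --pt "-0.55 -0.22 -0.35 0 0.066 0.19 40" --pt "-0.738 -0.293 -0.47 0 0.088 0.25 40" --pt "-0.738 -0.293 -0.47 0 0.088 0.25 40" --pt "-0.738 -0.293 -0.47 0 0.088 0.25 40"

```text
time: 44.67
tool_pos: [0.4737, -0.1798, 0.1547]
ee_rot: [-3.126, -0.787, 1.592]
wrist_force: [-0.7, 0.2, -4.4]
width: 0.06
finger_force: 29.6
```

```bash
python3 - <<'E'
from ik import *
for i in range(3): im=robot.snapshot("wrist")
t=np.radians(45);P=place(-.085,.02,.049,t);A=(P[0]+[0,0,.11],P[1])
o=robot.get_obs();print(o["tool_pos"],o["ee_rot"],o["width"],o["wrist_force"],o["wrist_torque"])
route([A,P])
for n in ("top","side"):
    im=robot.snapshot(n);cv2.imwrite(f"pics/{n}4.png",im[:,:,::-1])
    hsv=cv2.cvtColor(im,cv2.COLOR_RGB2HSV);m=cv2.inRange(hsv,(0,0,150),(180,45,255))
    nn,l,s_,ce=cv2.connectedComponentsWithStats(m)
    print(n,[(s_[i].tolist()) for i in range(1,nn) if s_[i,4]>60])
    print("expected foot,shoulder",proj(n,[rk(-.085,.095,.155),rk(-.085,-.017,.155),rk(-.085,-.075,.155)]).round(0).tolist())
    for d in robot.find_in("bottle1",n)+robot.find_in("bottle1_cap",n): print(d)
E
```

```text
[ 0.4744 -0.1778  0.158 ] [-3.132  -0.7843  1.6   ] 0.05986528909476626 [-0.423  -0.0425 -4.2645] [-0.8559  0.0619 -0.0531]
[0.056, 0.026, -0.059, -0.004, 0.001, -0.002] rows 0.2
-> [ 0.4771 -0.1779  0.1661]
[-0.389, 0.0, 0.389, 0.0, 0.0, 0.0] rows 1.3
[-0.389, 0.0, 0.389, 0.0, 0.0, 0.0] rows 1.3
-> [ 0.4771 -0.1779  0.0561]
top [[35, 17, 74, 79, 3284], [442, 97, 93, 83, 2416], [433, 112, 33, 25, 304], [122, 125, 22, 30, 309], [393, 222, 12, 20, 161], [337, 224, 40, 18, 634], [36, 274, 19, 9, 107], [29, 284, 26, 21, 232], [63, 313, 21, 9, 128], [60, 323, 17, 12, 99], [65, 329, 20, 13, 136]]
expected foot,shoulder [[336.0, 234.0], [373.0, 232.0], [392.0, 231.0]]
{'extent': [364.3, 234.1, 54.6, 19.1], 'conf': 0.67}
{'extent': [200.7, 210.6, 27.0, 23.0], 'conf': 0.81}
side [[180, 0, 180, 104, 12908], [452, 1, 41, 18, 333], [558, 30, 47, 64, 1053], [613, 41, 18, 41, 230], [554, 43, 7, 28, 71], [453, 56, 26, 28, 609], [586, 64, 15, 23, 76], [625, 80, 15, 16, 106], [235, 90, 68, 48, 1035], [355, 90, 20, 4, 65], [353, 95, 23, 14, 280], [241, 123, 19, 19, 160], [372, 127, 5, 33, 106], [345, 128, 5, 32, 122], [352, 141, 21, 41, 698], [314, 326, 26, 45, 667]]
expected foot,shoulder [[361.0, 175.0], [358.0, 149.0], [357.0, 137.0]]
{'extent': [362.4, 158.2, 23.3, 50.7], 'conf': 0.76}
{'extent': [327.2, 340.4, 33.3, 56.5], 'conf': 0.7}
{'extent': [329.9, 202.9, 99.6, 77.7], 'conf': 0.59}
{'extent': [326.5, 341.8, 32.3, 58.6], 'conf': 0.76}
```

Both cameras put the bottle where it should be (foot at column 337, cap at 392). Lowering into groove 0.

servo_tool --pt "-0.2 0.027 0.2 0 0 0 40" --pt "-0.4 0.027 0.4 0 0 0 40" --pt "-0.55 0.027 0.55 0 0 0 40" --pt "-0.62 0.027 0.62 0 0 0 40" --pt "-0.66 0.027 0.66 0 0 0 40" --pt "-0.69 0.027 0.69 0 0 0 40" --pt "-0.69 0.027 0.69 0 0 0 40" --pt "-0.69 0.027 0.69 0 0 0 40"

```text
time: 45.78
tool_pos: [0.4777, -0.1793, 0.0625]
ee_rot: [-3.136, -0.782, 1.602]
wrist_force: [-0.6, -0.6, -3.5]
width: 0.06
finger_force: 29.6
```

servo_tool --pt "-0.03 0 0.03 0 0 0 40" --pt "-0.05 0 0.05 0 0 0 40" --pt "-0.05 0 0.05 0 0 0 40" --pt "-0.05 0 0.05 0 0 0 40"

```text
time: 46.12
tool_pos: [0.477, -0.1789, 0.0544]
ee_rot: [-3.134, -0.783, 1.6]
wrist_force: [-0.6, -0.4, -4.0]
width: 0.0597
finger_force: 29.7
```

servo_tool --pt "-0.015 0 0.015 0 0 0 40" --pt "-0.025 0 0.025 0 0 0 40" --pt "-0.025 0 0.025 0 0 0 40"

```text
time: 46.37
tool_pos: [0.4773, -0.1788, 0.0529]
ee_rot: [-3.137, -0.785, 1.603]
wrist_force: [-1.1, 0.1, 3.9]
width: 0.0598
finger_force: 33.8
```

Contact. Release and retreat.

servo_tool --pt "0 0 0 0 0 0 72" --pt "0 0 0 0 0 0 72" --pt "0 0 0 0 0 0 76" --pt "0 0 0 0 0 0 76" --pt "0.1 0 -0.1 0 0 0 76" --pt "0.3 0 -0.3 0 0 0 76" --pt "0.6 0 -0.6 0 0 0 76" --pt "0.9 0 -0.9 0 0 0 76" --pt "0.9 0 -0.9 0 0 0 76"

```text
time: 47.12
tool_pos: [0.4798, -0.1802, 0.187]
ee_rot: [3.134, -0.774, 1.613]
wrist_force: [0.6, -1.0, 1.7]
width: 0.0758
finger_force: 0.0
```

```bash
python3 - <<'E'
from ik import *
o=robot.get_obs();print(o["time"],o["tool_pos"],o["ee_rot"],o["width"])
for n in ("top","side"):
    im=robot.snapshot(n);cv2.imwrite(f"pics/{n}5.png",im[:,:,::-1])
    hsv=cv2.cvtColor(im,cv2.COLOR_RGB2HSV);m=cv2.inRange(hsv,(0,0,150),(180,45,255))
    nn,l,s_,ce=cv2.connectedComponentsWithStats(m)
    print(n,[(s_[i].tolist()) for i in range(1,nn) if s_[i,4]>60 and 320<ce[i][0]<410 and 120<ce[i][1]<260])
    print("exp foot,shoulder,cap",proj(n,[rk(-.085,.095,.045),rk(-.085,-.017,.045),rk(-.085,-.075,.045)]).round(0).tolist())
    for d in robot.find_in("bottle1",n): print(d, )
B=(.561,.328);B=tuple(np.array(B)+.008*np.array([np.cos(.53),np.sin(.53)]))
az=np.arctan2(B[1],B[0]);t=np.radians(45);print(B)
W=(np.array([.46,.15,.28]),grasp(B,az,t,.075,.12)[1])
S=grasp(B,az,t,.075,.12)
check([W,S],o["joint_positions"]);route([W,S])
E
```

```text
47.1167 [ 0.4798 -0.1802  0.187 ] [ 3.1335 -0.7745  1.6132] 0.07579300381817065
top [[395, 219, 12, 21, 164], [336, 226, 38, 18, 571], [361, 243, 21, 4, 63]]
exp foot,shoulder,cap [[335.0, 236.0], [369.0, 234.0], [387.0, 233.0]]
{'extent': [362.5, 234.8, 50.8, 22.5], 'conf': 0.9}
{'extent': [200.1, 212.1, 24.5, 25.0], 'conf': 0.86}
side [[338, 117, 8, 37, 139], [357, 120, 22, 41, 274], [350, 170, 21, 33, 513]]
exp foot,shoulder,cap [[359.0, 205.0], [356.0, 178.0], [355.0, 166.0]]
{'extent': [358.5, 183.8, 22.8, 39.7], 'conf': 0.67}
{'extent': [328.2, 341.4, 28.9, 56.9], 'conf': 0.63}
(np.float64(0.5679024565641182), np.float64(0.33204426672963877))
leg [0.46 0.15 0.28] cost 1.2e-20 margin 0.15 dqmax 0.09 [-0.1  -0.61  1.99  0.48  1.13 -2.27]
leg [0.495 0.289 0.16 ] cost 2.4e-28 margin 0.16 dqmax 0.03 [ 0.36 -0.33  2.06  0.2   0.64 -1.85]
[0.763, -0.016, 0.399, -0.001, -0.149, -0.352] rows 4.8
[0.726, 0.408, 0.219, -0.001, -0.149, -0.352] rows 4.8
[0.435, 0.739, 0.079, -0.001, -0.149, -0.352] rows 4.8
[-0.008, 0.86, 0.029, -0.001, -0.149, -0.352] rows 4.8
-> [0.46 0.15 0.28]
[0.071, 0.513, 0.779, 0.0, 0.0, 0.0] rows 2.2
[0.071, 0.513, 0.779, 0.0, 0.0, 0.0] rows 2.2
-> [0.4947 0.2892 0.1599]
```

servo_tool --pt "0.15 0 0.08 0 -0.03 -0.07 80" --pt "0.3 0 0.16 0 -0.06 -0.14 80" --pt "0.46 -0.01 0.24 0 -0.09 -0.21 80" --pt "0.61 -0.01 0.32 0 -0.12 -0.28 80" --pt "0.763 -0.016 0.4 0 -0.149 -0.352 80"

```text
time: 47.73
tool_pos: [0.4725, -0.0951, 0.2016]
ee_rot: [2.782, -0.444, 2.221]
wrist_force: [-0.0, 0.9, 0.7]
width: 0.0802
finger_force: 0.0
```

servo_tool --pt "0.15 0.08 0.04 0 -0.03 -0.07 80" --pt "0.3 0.16 0.09 0 -0.06 -0.14 80" --pt "0.45 0.24 0.13 0 -0.09 -0.21 80" --pt "0.6 0.33 0.18 0 -0.12 -0.28 80" --pt "0.726 0.408 0.22 0 -0.149 -0.352 80"

```text
time: 48.15
tool_pos: [0.4679, -0.0128, 0.2273]
ee_rot: [2.685, -0.002, 2.643]
wrist_force: [0.2, -0.4, -0.0]
width: 0.0799
finger_force: 0.0
```

servo_tool --pt "0.09 0.15 0.02 0 -0.03 -0.07 80" --pt "0.17 0.3 0.03 0 -0.06 -0.14 80" --pt "0.26 0.45 0.05 0 -0.09 -0.21 80" --pt "0.35 0.6 0.06 0 -0.12 -0.28 80" --pt "0.435 0.739 0.08 0 -0.149 -0.352 80"

```text
time: 48.57
tool_pos: [0.4636, 0.069, 0.2526]
ee_rot: [2.781, 0.439, 3.064]
wrist_force: [0.4, -0.3, 0.6]
width: 0.0801
finger_force: 0.0
```

servo_tool --pt "0 0.17 0.01 0 -0.03 -0.07 80" --pt "0 0.34 0.01 0 -0.06 -0.14 80" --pt "0 0.51 0.02 0 -0.09 -0.21 80" --pt "-0.01 0.69 0.03 0 -0.12 -0.28 80" --pt "-0.008 0.86 0.03 0 -0.149 -0.352 80" --pt "-0.008 0.86 0.03 0 -0.149 -0.352 80" --pt "-0.008 0.86 0.03 0 -0.149 -0.352 80"

```text
time: 49.15
tool_pos: [0.4592, 0.1504, 0.2774]
ee_rot: [3.139, 0.777, -2.614]
wrist_force: [-0.2, -0.3, -1.6]
width: 0.0801
finger_force: 0.0
```

```bash
python3 - <<'E'
from ik import *
B=(.568,.332);az=np.arctan2(B[1],B[0]);t=np.radians(45)
robot.snapshot("wrist");robot.snapshot("wrist")
o=robot.get_obs();print(o["tool_pos"],o["ee_rot"],o["joint_positions"]);c=cam("wrist")
for d in robot.find_in("bottle1","wrist")[:2]: print(d)
print([proj("wrist",[(B[0]+x*np.cos(az),B[1]+x*np.sin(az),z)],c)[0].round() for x,z in((-.03,0),(0,0),(0,.17))])
route([grasp(B,az,t,.075,.12),grasp(B,az,t,.075,.01)])
E
```

```text
[0.4602 0.1495 0.2785] [ 3.1403  0.7779 -2.6148] [-0.0984 -0.607   1.9892  0.4722  1.1321 -2.2596]
{'extent': [411.4, 156.9, 53.3, 135.1], 'conf': 0.71}
[array([406.,  93.]), array([401., 109.]), array([418., 222.])]
[0.062, 0.518, 0.775, -0.0, -0.002, -0.0] rows 2.2
[0.064, 0.518, 0.775, -0.0, -0.002, -0.0] rows 2.2
-> [0.4947 0.2892 0.1599]
[-0.0, -0.0, 0.55, 0.0, 0.0, 0.0] rows 1.3
[-0.0, -0.0, 0.55, 0.0, 0.0, 0.0] rows 1.3
-> [0.5619 0.3284 0.0821]
```

servo_tool --pt "0.03 0.25 0.39 0 0 0 80" --pt "0.06 0.52 0.78 0 0 0 80" --pt "0.06 0.52 0.78 0 0 0 80"

```text
time: 49.55
tool_pos: [0.4762, 0.222, 0.2143]
ee_rot: [3.137, 0.772, -2.614]
wrist_force: [-1.6, -0.6, -1.0]
width: 0.0799
finger_force: 0.0
```

servo_tool --pt "0.03 0.25 0.39 0 0 0 80" --pt "0.06 0.52 0.78 0 0 0 80" --pt "0.06 0.52 0.78 0 0 0 80" --pt "0.06 0.52 0.78 0 0 0 80"

```text
time: 49.88
tool_pos: [0.4937, 0.2916, 0.1551]
ee_rot: [3.141, 0.771, -2.611]
wrist_force: [-0.8, -0.4, 0.2]
width: 0.0802
finger_force: 0.0
```

```bash
python3 - <<'E'
from ik import *
B=(.568,.332);az=np.arctan2(B[1],B[0]);t=np.radians(45)
for i in range(3): robot.snapshot("wrist")
o=robot.get_obs();print(o["tool_pos"],o["ee_rot"],o["joint_positions"]);c=cam("wrist")
for d in robot.find_in("bottle1","wrist")[:2]: print(d)
print([proj("wrist",[(B[0]+x*np.cos(az),B[1]+x*np.sin(az),z)],c)[0].round() for x,z in((-.03,0),(0,0),(0,.17))])
route([grasp(B,az,t,.075,.01)])
E
```

```text
[0.4962 0.2901 0.1614] [-3.1397  0.7816 -2.6124] [ 0.3634 -0.3214  2.0551  0.1921  0.6419 -1.8435]
{'extent': [331.5, 206.2, 77.3, 214.5], 'conf': 0.89}
[array([326., 101.]), array([326., 124.]), array([326., 311.])]
[0.014, 0.003, 0.552, -0.001, -0.001, 0.0] rows 1.3
[0.014, 0.002, 0.552, -0.001, -0.001, 0.0] rows 1.3
-> [0.5619 0.3284 0.0821]
```

Detection matches (foot near edge at row 99 against 101 expected). Move in and grip.

servo_tool --pt "0.01 0.02 0.3 0 0 0 80" --pt "0.01 0.03 0.6 0 0 0 80" --pt "0.03 0.03 0.9 0 0 0 80" --pt "0.03 0.03 1 0 0 0 80" --pt "0.03 0.03 1 0 0 0 80"

```text
time: 50.5
tool_pos: [0.5537, 0.3264, 0.086]
ee_rot: [-3.14, 0.778, -2.614]
wrist_force: [-0.1, 0.6, 0.5]
width: 0.0798
finger_force: 0.0
```

servo_tool --pt "0 0 0.1 0 0 0 80" --pt "0 0 0.1 0 0 0 80" --pt "0 0 0.1 0 0 0 40" --pt "0 0 0.1 0 0 0 40" --pt "0 0 0.1 0 0 0 40" --pt "0 0 0.1 0 0 0 40" --pt "0 0 0.1 0 0 0 40" --pt "0 0 0.1 0 0 0 40" --pt "0 0 0.1 0 0 0 40"

```text
time: 51.25
tool_pos: [0.5594, 0.3318, 0.0821]
ee_rot: [-3.139, 0.784, -2.61]
wrist_force: [-3.4, -0.6, 5.6]
width: 0.0595
finger_force: 29.9
```

servo_tool --pt "-0.2 0 -0.2 0 0 0 40" --pt "-0.5 0 -0.5 0 0 0 40" --pt "-0.8 0 -0.8 0 0 0 40" --pt "-1 0 -1 0 0 0 40" --pt "-1 0 -1 0 0 0 40"

```text
time: 51.67
tool_pos: [0.5621, 0.3329, 0.2316]
ee_rot: [-3.137, 0.795, -2.609]
wrist_force: [1.8, 0.0, -0.4]
width: 0.0596
finger_force: 30.0
```

```bash
python3 - <<'E'
from ik import *
t=np.radians(45);P=place(.085,.02,.049,t);A=(P[0]+[0,0,.11],P[1])
o=robot.get_obs();print(o["tool_pos"],o["ee_rot"],o["width"],o["wrist_force"])
check([A],o["joint_positions"])
route([A])
E
```

```text
[0.5621 0.3329 0.2316] [-3.1369  0.7947 -2.609 ] 0.05957275003650903 [ 1.8053  0.0338 -0.4275]
leg [ 0.647 -0.172  0.166] cost 2.5e-19 margin 0.58 dqmax 0.1 [-0.63  0.65  0.94  0.66  2.01 -0.52]
[0.292, -0.798, -0.138, 0.001, 0.1, 0.235] rows 3.2
[0.003, -0.853, -0.113, 0.001, 0.1, 0.235] rows 3.2
[-0.287, -0.8, -0.135, 0.001, 0.1, 0.235] rows 3.2
[-0.531, -0.647, -0.199, 0.001, 0.1, 0.235] rows 3.2
[-0.692, -0.419, -0.295, 0.001, 0.1, 0.235] rows 3.2
[-0.742, -0.151, -0.409, 0.001, 0.1, 0.235] rows 3.2
-> [ 0.647  -0.1723  0.1661]
```

The peg would be in the way at that height, so I'll go higher.

```bash
python3 - <<'E'
from ik import *
t=np.radians(45);P=place(.085,.018,.049,t);A=(P[0]+[0,0,.20],P[1])
o=robot.get_obs()
check([A,P],o["joint_positions"])
route([A,P])
E
```

```text
leg [ 0.647 -0.174  0.256] cost 1.5e-18 margin 0.51 dqmax 0.11 [-0.63  0.62  0.8   0.72  2.14 -0.4 ]
leg [ 0.647 -0.174  0.056] cost 1.3e-19 margin 0.53 dqmax 0.02 [-0.63  0.73  1.03  0.62  1.87 -0.63]
[0.186, -0.801, -0.244, 0.001, 0.1, 0.235] rows 3.2
[-0.08, -0.822, -0.234, 0.001, 0.1, 0.235] rows 3.2
[-0.333, -0.745, -0.266, 0.001, 0.1, 0.235] rows 3.2
[-0.534, -0.583, -0.334, 0.001, 0.1, 0.235] rows 3.2
[-0.65, -0.362, -0.427, 0.001, 0.1, 0.235] rows 3.2
[-0.664, -0.117, -0.531, 0.001, 0.1, 0.235] rows 3.2
-> [ 0.6471 -0.1743  0.2561]
[-0.471, 0.0, 0.471, 0.0, 0.0, 0.0] rows 1.6
[-0.471, 0.0, 0.471, 0.0, 0.0, 0.0] rows 1.6
[-0.471, 0.0, 0.471, 0.0, 0.0, 0.0] rows 1.6
-> [ 0.6471 -0.1743  0.0561]
```

servo_tool --pt "0.05 -0.2 -0.06 0 0.025 0.06 40" --pt "0.09 -0.4 -0.12 0 0.05 0.12 40" --pt "0.14 -0.6 -0.18 0 0.075 0.18 40" --pt "0.186 -0.8 -0.244 0 0.1 0.235 40"

```text
time: 52.0
tool_pos: [0.571, 0.2462, 0.2207]
ee_rot: [2.863, 0.558, -3.054]
wrist_force: [0.5, 0.3, -4.6]
width: 0.0597
finger_force: 30.0
```

servo_tool --pt "-0.02 -0.2 -0.06 0 0.025 0.06 40" --pt "-0.04 -0.41 -0.12 0 0.05 0.12 40" --pt "-0.06 -0.62 -0.18 0 0.075 0.18 40" --pt "-0.08 -0.822 -0.234 0 0.1 0.235 40"

```text
time: 52.33
tool_pos: [0.5861, 0.1614, 0.2258]
ee_rot: [2.728, 0.284, 2.906]
wrist_force: [0.2, 0.2, -3.6]
width: 0.0596
finger_force: 30.0
```

servo_tool --pt "-0.08 -0.19 -0.07 0 0.025 0.06 40" --pt "-0.17 -0.37 -0.13 0 0.05 0.12 40" --pt "-0.25 -0.56 -0.2 0 0.075 0.18 40" --pt "-0.333 -0.745 -0.266 0 0.1 0.235 40"

```text
time: 52.67
tool_pos: [0.6008, 0.077, 0.2303]
ee_rot: [2.69, -0.015, 2.635]
wrist_force: [0.3, -0.4, -3.9]
width: 0.0595
finger_force: 30.0
```

servo_tool --pt "-0.13 -0.15 -0.08 0 0.025 0.06 40" --pt "-0.27 -0.29 -0.17 0 0.05 0.12 40" --pt "-0.4 -0.44 -0.25 0 0.075 0.18 40" --pt "-0.534 -0.583 -0.334 0 0.1 0.235 40"

```text
time: 53.0
tool_pos: [0.6157, -0.0075, 0.2345]
ee_rot: [2.734, -0.313, 2.361]
wrist_force: [-0.2, 0.6, -4.2]
width: 0.0593
finger_force: 30.0
```

servo_tool --pt "-0.16 -0.09 -0.11 0 0.025 0.06 40" --pt "-0.33 -0.18 -0.21 0 0.05 0.12 40" --pt "-0.49 -0.27 -0.32 0 0.075 0.18 40" --pt "-0.65 -0.362 -0.427 0 0.1 0.235 40"

```text
time: 53.33
tool_pos: [0.6306, -0.0919, 0.2384]
ee_rot: [2.879, -0.586, 2.032]
wrist_force: [-0.6, -0.3, -3.6]
width: 0.0595
finger_force: 30.0
```

servo_tool --pt "-0.17 -0.03 -0.13 0 0.025 0.06 40" --pt "-0.33 -0.06 -0.26 0 0.05 0.12 40" --pt "-0.5 -0.09 -0.4 0 0.075 0.18 40" --pt "-0.664 -0.117 -0.531 0 0.1 0.235 40" --pt "-0.664 -0.117 -0.531 0 0.1 0.235 40" --pt "-0.664 -0.117 -0.531 0 0.1 0.235 40" --pt "-0.664 -0.117 -0.531 0 0.1 0.235 40"

```text
time: 53.92
tool_pos: [0.6453, -0.175, 0.2435]
ee_rot: [-3.121, -0.789, 1.591]
wrist_force: [-0.4, 0.3, -3.8]
width: 0.0595
finger_force: 30.0
```

```bash
python3 - <<'E'
from ik import *
t=np.radians(45);P=place(.085,.018,.049,t);A=(P[0]+[0,0,.20],P[1])
o=robot.get_obs();print(o["tool_pos"],o["ee_rot"],o["width"],o["wrist_force"])
route([P])
for n in ("top","side"):
    im=robot.snapshot(n)
    print("exp foot,mid,cap",proj(n,[rk(.085,.093,.249),rk(.085,.008,.249),rk(.085,-.077,.249)]).round(0).tolist())
    for d in robot.find_in("bottle1",n): print(d["extent"],d["conf"])
E
```

```text
[ 0.6453 -0.175   0.2435] [-3.1214 -0.7886  1.5908] 0.059522206394216175 [-0.3874  0.3267 -3.8066]
[-0.663, 0.023, 0.663, -0.003, -0.001, -0.003] rows 2.2
[-0.662, 0.016, 0.664, -0.003, -0.001, -0.003] rows 2.2
-> [ 0.6471 -0.1743  0.0561]
exp foot,mid,cap [[333.0, 172.0], [363.0, 170.0], [392.0, 169.0]]
[361.1, 237.8, 48.9, 20.7] 0.85
[360.4, 172.4, 57.1, 24.7] 0.72
exp foot,mid,cap [[295.0, 148.0], [296.0, 128.0], [297.0, 110.0]]
[297.8, 134.2, 26.0, 52.5] 0.88
[360.1, 181.2, 24.8, 40.6] 0.63
[245.4, 343.5, 19.8, 30.8] 0.48
```

servo_tool --pt "-0.22 0.02 0.19 0 0 0 40" --pt "-0.45 0.02 0.42 0 0 0 40" --pt "-0.68 0.02 0.65 0 0 0 40" --pt "-0.68 0.02 0.65 0 0 0 40"

```text
time: 54.45
tool_pos: [0.6439, -0.1751, 0.1445]
ee_rot: [-3.109, -0.791, 1.582]
wrist_force: [-0.7, 0.3, -6.2]
width: 0.0595
finger_force: 30.0
```

servo_tool --pt "-0.22 0.02 0.22 0 0 0 40" --pt "-0.4 0.02 0.4 0 0 0 40" --pt "-0.5 0.02 0.5 0 0 0 40" --pt "-0.58 0.02 0.58 0 0 0 40" --pt "-0.62 0.02 0.62 0 0 0 40" --pt "-0.62 0.02 0.62 0 0 0 40" --pt "-0.62 0.02 0.62 0 0 0 40"

```text
time: 55.03
tool_pos: [0.6481, -0.1771, 0.0661]
ee_rot: [-3.129, -0.786, 1.596]
wrist_force: [0.3, 0.8, -2.7]
width: 0.0594
finger_force: 30.0
```

servo_tool --pt "-0.03 0 0.03 0 0 0 40" --pt "-0.06 0 0.06 0 0 0 40" --pt "-0.08 0 0.08 0 0 0 40" --pt "-0.08 0 0.08 0 0 0 40" --pt "-0.08 0 0.08 0 0 0 40"

```text
time: 55.45
tool_pos: [0.6474, -0.177, 0.0538]
ee_rot: [-3.127, -0.787, 1.595]
wrist_force: [-1.1, -0.1, -2.1]
width: 0.0598
finger_force: 31.1
```

servo_tool --pt "-0.01 0 0.01 0 0 0 40" --pt "-0.01 0 0.01 0 0 0 72" --pt "-0.01 0 0.01 0 0 0 72" --pt "-0.01 0 0.01 0 0 0 76" --pt "-0.01 0 0.01 0 0 0 76" --pt "0.1 0 -0.1 0 0 0 76" --pt "0.3 0 -0.3 0 0 0 76" --pt "0.6 0 -0.6 0 0 0 76" --pt "0.9 0 -0.9 0 0 0 76" --pt "1 0 -1 0 0 0 76" --pt "1 0 -1 0 0 0 76"

```text
time: 56.37
tool_pos: [0.6507, -0.1778, 0.2025]
ee_rot: [3.141, -0.779, 1.607]
wrist_force: [-0.7, -0.5, 0.3]
width: 0.0761
finger_force: 0.0
```

```bash
python3 - <<'E'
from ik import *
o=robot.get_obs();print(o["tool_pos"],o["ee_rot"],o["width"])
for n in ("top","side"):
    im=robot.snapshot(n);cv2.imwrite(f"pics/{n}6.png",im[:,:,::-1])
    for x in(-.085,.085): print("exp foot,mid,cap",proj(n,[rk(x,.095,.045),rk(x,.01,.045),rk(x,-.075,.045)]).round(0).tolist())
    for d in robot.find_in("bottle1",n): print(d["extent"],d["conf"])
# peg grasp: tool down, yaw 1.6, at (.637,-.072)
D=pose((.637,-.072,.24),(0,0,-1),(np.cos(1.6),np.sin(1.6),0))
check([D],o["joint_positions"]);route([D])
E
```

```text
[ 0.6507 -0.1778  0.2025] [ 3.1407 -0.7793  1.6068] 0.076087168513433
exp foot,mid,cap [[335.0, 236.0], [361.0, 235.0], [387.0, 233.0]]
exp foot,mid,cap [[331.0, 185.0], [357.0, 183.0], [383.0, 181.0]]
[356.6, 180.5, 50.9, 22.0] 0.69
[359.3, 235.7, 51.0, 18.7] 0.66
exp foot,mid,cap [[359.0, 205.0], [357.0, 184.0], [355.0, 166.0]]
exp foot,mid,cap [[299.0, 206.0], [299.0, 185.0], [300.0, 167.0]]
[302.1, 183.2, 19.6, 39.4] 0.64
[358.6, 182.5, 24.0, 41.2] 0.63
leg [ 0.637 -0.072  0.24 ] cost 1.2e-18 margin 0.6 dqmax 0.04 [-0.2   0.29  1.1  -0.    1.75 -0.23]
[0.54, -0.042, 0.204, -0.005, -0.251, -0.0] rows 3.2
[0.577, -0.042, -0.019, -0.005, -0.251, -0.0] rows 3.2
-> [ 0.637 -0.072  0.24 ]
```

Both bottles lie where expected. Now to the peg.

servo_tool --pt "0.13 -0.01 0.05 0 -0.06 0 50" --pt "0.27 -0.02 0.1 0 -0.12 0 50" --pt "0.4 -0.03 0.15 0 -0.19 0 50" --pt "0.54 -0.042 0.204 -0.005 -0.251 0 50"

```text
time: 56.9
tool_pos: [0.6426, -0.1246, 0.2157]
ee_rot: [-3.132, -0.39, 1.596]
wrist_force: [0.6, 0.2, 0.2]
width: 0.053
finger_force: 0.0
```

servo_tool --pt "0.14 -0.01 0 0 -0.06 0 50" --pt "0.28 -0.02 -0.01 0 -0.12 0 50" --pt "0.43 -0.03 -0.01 0 -0.19 0 50" --pt "0.577 -0.042 -0.02 -0.005 -0.251 0 50" --pt "0.577 -0.042 -0.02 -0.005 -0.251 0 50" --pt "0.577 -0.042 -0.02 -0.005 -0.251 0 50" --pt "0.577 -0.042 -0.02 -0.005 -0.251 0 50"

```text
time: 57.48
tool_pos: [0.6369, -0.0724, 0.2398]
ee_rot: [-3.14, 0.001, 1.599]
wrist_force: [0.2, -0.9, -1.0]
width: 0.0501
finger_force: 0.0
```

```bash
python3 - <<'E'
from ik import *
for i in range(3): im=robot.snapshot("wrist")
o=robot.get_obs();print(o["tool_pos"],o["ee_rot"])
route([pose((.637,-.072,.144),(0,0,-1),(np.cos(1.6),np.sin(1.6),0))])
E
```

```text
[ 0.6371 -0.0741  0.2403] [-3.1413  0.0009  1.5966]
[0.022, -0.0, 0.963, -0.0, 0.001, -0.002] rows 2.3
-> [ 0.637 -0.072  0.144]
```

servo_tool --pt "0 0 0.3 0 0 0 50" --pt "0 0 0.6 0 0 0 50" --pt "0 0 0.96 0 0 0 50" --pt "0 0 0.96 0 0 0 50" --pt "0 0 0.96 0 0 0 0" --pt "0 0 0.96 0 0 0 0" --pt "0 0 0.96 0 0 0 0" --pt "0 0 0.96 0 0 0 0" --pt "0 0 0.96 0 0 0 0" --pt "0 0 0.96 0 0 0 0" --pt "0 0 0.96 0 0 0 0"

```text
time: 58.55
tool_pos: [0.6361, -0.0728, 0.1488]
ee_rot: [-3.142, 0.003, 1.599]
wrist_force: [-7.1, -0.7, 6.3]
width: 0.0135
finger_force: 30.0
```

servo_tool --pt "-0.03 0 0 0 0 0 0" --pt "-0.06 0 0 0 0 0 0" --pt "-0.1 0 0 0 0 0 0" --pt "-0.13 0 0 0 0 0 0" --pt "-0.15 0 0 0 0 0 0" --pt "-0.15 0 0 0 0 0 0" --pt "-0.15 0 0 0 0 0 0" --pt "-0.15 0 0 0 0 0 0"

```text
time: 59.22
tool_pos: [0.6368, -0.085, 0.1488]
ee_rot: [3.141, -0.002, 1.601]
wrist_force: [-7.5, 4.8, 6.0]
width: 0.0132
finger_force: 30.0
```

servo_tool --pt "-0.02 0 0 0 0 0 0" --pt "-0.04 0 0 0 0 0 0" --pt "-0.04 0 0 0 0 0 0" --pt "-0.04 0 0 0 0 0 0"

```text
time: 59.55
tool_pos: [0.637, -0.0883, 0.1488]
ee_rot: [3.141, -0.003, 1.601]
wrist_force: [-6.0, 6.4, 6.7]
width: 0.0131
finger_force: 30.0
```

servo_tool --pt "-0.02 0 0 0 0 0 0" --pt "-0.03 0 0 0 0 0 0" --pt "-0.03 0 0 0 0 0 0" --pt "-0.03 0 0 0 0 0 0"

```text
time: 59.88
tool_pos: [0.6371, -0.09, 0.1488]
ee_rot: [3.141, -0.005, 1.602]
wrist_force: [-5.9, 9.5, 6.0]
width: 0.0138
finger_force: 30.0
```

servo_tool --pt "-0.02 0 0 0 0 0 0" --pt "-0.03 0 0 0 0 0 0" --pt "-0.03 0 0 0 0 0 0" --pt "-0.03 0 0 0 0 0 0"

```text
time: 60.22
tool_pos: [0.6371, -0.091, 0.1488]
ee_rot: [3.141, -0.009, 1.604]
wrist_force: [-6.6, 13.6, 7.7]
width: 0.0132
finger_force: 30.0
```

Snug (18.2 mm from open, force rising). Relax, release and retreat.

servo_tool --pt "0.04 0 0 0 0 0 0" --pt "0.04 0 0 0 0 0 0" --pt "0.04 0 0 0 0 0 40" --pt "0.04 0 0 0 0 0 40" --pt "0.04 0 0 0 0 0 40" --pt "0.04 0 0 0 0 0 40" --pt "0.04 0 -0.3 0 0 0 40" --pt "0.04 0 -0.7 0 0 0 40" --pt "0.04 0 -1 0 0 0 40" --pt "0.04 0 -1 0 0 0 40"

```text
time: 61.05
tool_pos: [0.6409, -0.0941, 0.2556]
ee_rot: [3.124, 0.006, 1.599]
wrist_force: [0.3, 0.9, 0.6]
width: 0.0397
finger_force: 0.0
```

servo_tool --pt "0.5 -0.5 0 0 0 0 40" --pt "1 -1 -0.3 0 0 0 40" --pt "1 -1 -0.3 0 0 0 40" --pt "1 -1 -0.3 0 0 0 40"

```text
time: 61.38
tool_pos: [0.5332, 0.006, 0.2773]
ee_rot: [3.137, 0.001, 1.601]
wrist_force: [0.8, 0.1, 1.3]
width: 0.04
finger_force: 0.0
```

```bash
python3 - <<'E'
from ik import *
o=robot.get_obs();print(o["time"],o["tool_pos"],o["wrist_force"])
for n in ("top","side"):
    im=robot.snapshot(n)
    for x in(-.085,.085): print("exp foot,mid,cap",proj(n,[rk(x,.086,.045),rk(x,.001,.045),rk(x,-.084,.045)]).round(0).tolist())
    for t in ("bottle1","board_handle","wedge","tray","rack"):
        for d in robot.find_in(t,n)[:2]: print(t,d["extent"],d["conf"])
# board top edge: wooden board columns between rows 170..245 in top image, before/after
for f in ("pics/top0.png","pics/top6.png",None):
    im=cv2.imread(f) if f else robot.snapshot("top")[:,:,::-1]
    hsv=cv2.cvtColor(np.ascontiguousarray(im),cv2.COLOR_BGR2HSV)
    m=cv2.inRange(hsv,(14,60,110),(30,255,255))
    for r in (200,205,218,222): print(f,r,[int(c) for c in np.where(m[r,300:410])[0]+300])
E
```

```text
61.3833 [0.5332 0.006  0.2773] [0.777  0.1378 1.2577]
exp foot,mid,cap [[337.0, 236.0], [364.0, 235.0], [390.0, 233.0]]
exp foot,mid,cap [[334.0, 184.0], [360.0, 183.0], [386.0, 181.0]]
bottle1 [360.1, 183.2, 54.1, 18.2] 0.68
bottle1 [365.6, 236.8, 53.8, 16.1] 0.56
board_handle [335.9, 212.4, 9.9, 81.2] 0.89
board_handle [359.4, 182.2, 52.8, 20.8] 0.49
wedge [244.6, 269.7, 16.4, 10.0] 0.48
tray [255.7, 262.5, 52.9, 49.8] 0.91
rack [358.6, 210.9, 79.2, 88.9] 0.68
exp foot,mid,cap [[359.0, 203.0], [357.0, 182.0], [355.0, 164.0]]
exp foot,mid,cap [[299.0, 204.0], [299.0, 183.0], [300.0, 165.0]]
bottle1 [357.1, 180.8, 24.3, 37.3] 0.92
board_handle [301.4, 180.2, 20.9, 37.3] 0.73
board_handle [331.4, 194.8, 94.3, 45.8] 0.56
wedge [402.9, 283.0, 20.0, 41.2] 0.8
tray [394.1, 292.3, 60.9, 68.2] 0.69
rack [331.2, 203.4, 97.7, 77.6] 0.57
pics/top0.png 200 [306, 307, 308, 309, 310, 311, 312, 333, 334, 335, 336, 337, 349, 350, 353, 354, 358, 360, 361, 387, 388, 389, 390, 391]
pics/top0.png 205 [307, 308, 309, 310, 311, 330, 331, 333, 334, 335, 336, 337, 352, 353, 354, 357, 360, 388, 389, 390, 39
[... 251 characters left out ...]
25, 326, 327, 328, 329, 346, 348, 350, 351, 357, 358, 360, 387, 388, 389, 390, 391]
pics/top6.png 205 [307, 308, 309, 310, 311, 326, 327, 328, 329, 330, 343, 346, 347, 349, 362, 387, 388, 389, 390, 391]
pics/top6.png 218 [308, 309, 310, 311, 312, 327, 328, 329, 330, 331, 345, 355, 359, 366, 389, 390, 391, 392]
pics/top6.png 222 [308, 309, 310, 311, 312, 313, 327, 328, 329, 330, 331]
None 200 [331, 332, 333, 334, 335, 345, 347, 351, 352, 358, 359, 363, 387, 388, 389, 390, 391]
None 205 [331, 332, 333, 334, 335, 356, 357, 359, 361, 363, 367, 387, 388, 389, 390, 391]
None 218 [332, 333, 334, 335, 336, 351, 354, 357, 389, 390, 391, 392]
None 222 [333, 334, 335, 336, 337, 389, 390, 391, 392, 393]
```

The board reads about 6 mm, the bottles are seated and the wedge is inside the tray. Handing in.

```bash
python3 -c "
from bench import robot
print(robot.close_job())"
```

```text
the job is handed in; nothing more can be done
None
```

I handed the job in at about 61 s; the hand-in returned no verdict. The wedge is in the tray, both white glue bottles lie in the outer grooves with caps to the low end, and the board is snug at about 6 mm. I left alone a third white bottle-like object far off at the table edge, taking it for clutter.

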